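# Load mooring cleats, slide the carrier tray into the drilling jig and lock its set bolts

## Robot

A 6-joint arm with a two-finger parallel gripper is mounted at the origin on the work surface. World frame = base frame: x ahead of the robot, y to its left, z up, the work surface at z = 0. Lengths are in m, angles in rad, forces in N, time in s.
With the tool pointing down it reaches from about 0.4 to 0.825 m from the base axis. Payload 7 kg.
Tool frame: the origin (TCP) lies midway between the tips of the shut fingers; the grasp point (between the pads) lies hold_point_z behind it (hold_point_z is the distance from the TCP to the grasp point, in m); z points along the fingers, y is the line along which they close (so a half turn about z gives the same grasp; the last joint's range is limited). The gripper opens to 88 mm and grips with 3 to 60 N. Pads are 19 mm wide; open, the fingers measure 130 mm over their backs; the gripper's body (78 mm by 193 mm) begins 47 mm behind the grasp point.
Start: joints at [0.288, 0.359, 0.012, 0, -1.224, -0.288], TCP at [0.675, -0, 0.19] pointing down, gripper open.
Joint ranges: [-3.07, 3.07], [-1.43, 2.12], [-1.02, 1.25], [-3.03, 1.67], [-3.05, -0], [-3.03, 3.03]. Speed limits (rad/s): [2.39, 2.39, 3.01, 3.14, 3.14, 3.14].

## Interface

Orientations are given as [roll, pitch, yaw] about the fixed x, y, z axes, in that order (R = Rz(yaw) Ry(pitch) Rx(roll)).
In Python, from station import * gives the robot as it stands.
- The arm moves only by the tool apply_moves, never from a script. Its argument "steps" is a list of rows, each an object with "translation": the shift along the world's x, y, z scaled (see below), a list of three; "rotation": the turn, a rotation vector about the world's x, y, z scaled (see below), a list of three. A call has exactly 10 rows; each row is the pose to reach, as a shift and turn from the pose commanded when the call began; what a row does not reach only later rows make up. The controller multiplies each number of a shift by 250 mm and each number of a turn by 30 degrees. A row lasts 1/12 s, in which the tool goes at most 41.7 mm and 7.16 degrees, less where a joint would pass 70% of its speed; a pose out of reach is approached as far as the arm can. A call with a number of a shift or a turn outside -1 to 1 is refused whole. A call with a gripper value outside its range is refused whole. "jaw" is the closure, from -1 (fully open) to 1 (shut), so that 0 is half open, set as the call begins (left out, the last holds). The fingers move at their own pace and stop on an object; "newtons" is the grip in N (left out, the last holds). Time passes only in rows, so rows that repeat a pose let the fingers close, or fill a call up. It gives the time, the measured TCP pose, the force, the opening and the grip force at its end, in the units of the state.
- get_state(): the state, without advancing time (a new reading comes with each control period).
- grab_frame(name): name is "scene" or "side" or "wrist"; returns the picture (384x512x3 uint8, blue, green, red); there is no depth.
- camera_model(name): a dict with "fx", "fy", "cx", "cy" (pixels), "k1" (the pictures are not rectified: a ray, as slopes to the right and down, at radius r is drawn at 1 + k1 r^2 times it, then the intrinsics apply), "xyz" and "rotation" of the camera in the world. Camera axes: x right, y down, z forward; pixel columns grow to the right and rows downward; lengths in m; the calibration is good to about 2 mm. A picture is of the moment at which its call begins: read the wrist's pose just before it. camera_model takes no time and is no camera call; for the wrist camera it gives the pose at the moment of the call.
- job_done(): hands the job in; it is judged then, once.
The state is a dict: "t": time; "q": joint angles; "qd": joint speeds; "joint_efforts": joint torques, N m; "eef_pos": TCP position; "ee_rot": TCP orientation; "force": force on the tool from outside, world axes, zero at the start; "moment": the same for the moment, N m; "width": finger opening in m; "gripper_force": force on a finger pad.
Only numpy, scipy, OpenCV 4.12 (cv2) and the standard library are available. Lean on these libraries where they do the work, as an engineer would, in place of code of your own. Each camera call takes 0.05 s, during which the arm holds its last target. There are 200 camera calls.

## Task

Get the mooring cleats ready for drilling: stand every cleat upright on its foot in a pocket of its own in the carrier tray, and turn the tray end for end and slide it tongue first between the guide rails of the jig until it is fully home, its red cross bar against the rail ends. Only when the tray is home with all its cleats in it, lock the two hold-down set bolts: run the brass jam nut on each clockwise all the way down tight against the grey bridge block. Leave the tape roll, tub, mallet and chisel where they are.

Things in the scene. Friction and masses are not known exactly. Their poses are not given: they have to be found in the camera images.
- jig_home (a point): On the bench in the drilling jig (fixed): the place of tray_foot when the tray is fully home. x along the two oak guide rails, the way the tray slides in; z up. The rails are 143 mm apart inside, 168 mm outside, from x = -115 mm (open end) to +115 mm. A grey bridge block, x = 123 to 169 mm, spans them, its underside 30 mm and top 58 mm above the bench.
- rail_mouth (a point): Middle of the open end of the rails, on the bench, 115 mm behind jig_home, same axes. Aluminium keeper strips on the rails, 124 mm apart, underside 13 mm and top 18 mm above the bench, overhang the tray's edges, so it goes in only by sliding along the bench from here. No lead-in: 2.5 mm play each side of the tray, 3 mm above its floor.
- bolt_seat1 (a point): Foot of upright steel set bolt 1, on the top face of the grey bridge block, 58 mm above the bench, where its jam nut bears. The bolt, 24 mm thick, rises 50 mm above this point; it is already set to height and does not turn. Axes as jig_home, 146 mm along x and 42 mm along y from it; the other bolt is 84 mm away.
- bolt_seat2 (a point): Foot of upright steel set bolt 2, on the top face of the grey bridge block, 58 mm above the bench, where its jam nut bears. The bolt, 24 mm thick, rises 50 mm above this point; it is already set to height and does not turn. Axes as jig_home, 146 mm along x and -42 mm along y from it; the other bolt is 84 mm away.
- nut1_mid (a point): Centre of the brass hexagon jam nut on set bolt 1: 36 mm across flats, 24 mm high, point half-way up. z points up; flats face its own x axis and every 60 degrees from it. When down tight this point is 12 mm above bolt_seat1.
- nut2_mid (a point): Centre of the brass hexagon jam nut on set bolt 2: 36 mm across flats, 24 mm high, point half-way up. z points up; flats face its own x axis and every 60 degrees from it. When down tight this point is 12 mm above bolt_seat2.
- jam_nut1 (a joint): Turn of jam nut 1 in rad: 0 is down tight on the bridge block, positive is unscrewed (anticlockwise from above). Right-hand thread, 8 mm per turn, so it drops 1.27 mm per rad. It starts 4 to 7 rad open, turns with about 0.12 N m of friction, stays where it is left and stops dead at 0.
- jam_nut2 (a joint): Turn of jam nut 2 in rad: 0 is down tight on the bridge block, positive is unscrewed (anticlockwise from above). Right-hand thread, 8 mm per turn, so it drops 1.27 mm per rad. It starts 4 to 7 rad open, turns with about 0.12 N m of friction, stays where it is left and stops dead at 0.
- tray_handle (a point): Centre of the dark upright handle in the middle of the plywood carrier tray (0.25 to 0.42 kg): 40 mm long along the tray's x, 16 mm thick along y, 20 to 70 mm above the tray's underside (point at 45 mm). x points to the tongue end, z up. The tray starts on the bench with its tongue pointing away from the jig.
- tray_foot (a point): Centre of the tray's underside, below tray_handle, same axes. Floor board 230 (x) x 138 x 10 mm. At the -x end a red cross bar 172 mm wide, x = -127 to -115 mm, too wide for the rails; it meets the rail ends when home. Oak battens, tops 20 mm above the underside, frame four pockets, each 62 (x) x 42 mm.
- tray_tongue (a point): Middle of the end of the tray's tongue (112 mm wide, 10 mm thick), at its underside, 160 mm along the tray's x from tray_foot; same axes.
- pocket1 (a point): Pocket 1 of the tray, tongue end, left lane seen along the tray's x: the place of a cleat's centre when it stands in it, 27 mm above the tray's underside (17 above its floor), 69 mm along x and 31 mm along y from tray_foot. Axes as the tray; a cleat lies with its length along x, either way round.
- pocket2 (a point): Pocket 2 of the tray, tongue end, right lane seen along the tray's x: the place of a cleat's centre when it stands in it, 27 mm above the tray's underside (17 above its floor), 69 mm along x and -31 mm along y from tray_foot. Axes as the tray; a cleat lies with its length along x, either way round.
- pocket3 (a point): Pocket 3 of the tray, cross bar end, left lane seen along the tray's x: the place of a cleat's centre when it stands in it, 27 mm above the tray's underside (17 above its floor), -69 mm along x and 31 mm along y from tray_foot. Axes as the tray; a cleat lies with its length along x, either way round.
- pocket4 (a point): Pocket 4 of the tray, cross bar end, right lane seen along the tray's x: the place of a cleat's centre when it stands in it, 27 mm above the tray's underside (17 above its floor), -69 mm along x and -31 mm along y from tray_foot. Axes as the tray; a cleat lies with its length along x, either way round.
- cleat1_mid (a point): Brown hardwood mooring cleat 1 (may be absent), a horned block 96 mm long (x), 34 mm wide (y), 34 mm high, 0.07 to 0.12 kg, standing on its foot (54 x 34 mm, 26 mm high); the two horns overhang the foot at either end, more than 14 mm above its underside. Point at its centre, 17 mm above its underside; z up. Both ends are alike.
- cleat2_mid (a point): Brown hardwood mooring cleat 2 (may be absent), a horned block 96 mm long (x), 34 mm wide (y), 34 mm high, 0.07 to 0.12 kg, standing on its foot (54 x 34 mm, 26 mm high); the two horns overhang the foot at either end, more than 14 mm above its underside. Point at its centre, 17 mm above its underside; z up. Both ends are alike.
- cleat3_mid (a point): Brown hardwood mooring cleat 3 (may be absent), a horned block 96 mm long (x), 34 mm wide (y), 34 mm high, 0.07 to 0.12 kg, standing on its foot (54 x 34 mm, 26 mm high); the two horns overhang the foot at either end, more than 14 mm above its underside. Point at its centre, 17 mm above its underside; z up. Both ends are alike.
- cleat4_mid (a point): Brown hardwood mooring cleat 4 (may be absent), a horned block 96 mm long (x), 34 mm wide (y), 34 mm high, 0.07 to 0.12 kg, standing on its foot (54 x 34 mm, 26 mm high); the two horns overhang the foot at either end, more than 14 mm above its underside. Point at its centre, 17 mm above its underside; z up. Both ends are alike.
- tape_roll: Green tape roll lying flat, 104 mm across, 36 mm high; origin at its underside. Leave alone.
- tub: White lidded tub, 100 mm across, 85 mm high; origin at its underside. Leave alone.
- mallet: Black mallet with a wooden handle, lying, 250 mm long, head 68 mm across, origin under it near where handle and head meet. Leave alone.
- chisel: Chisel with a yellow handle, lying, 240 mm long, 26 mm high, origin under its middle. Leave alone.
Not all that is in view belongs to the job. What is shaped like the part that bears cleat2_mid but white is not meant. Leave any purple look-alike of the part that bears cleat3_mid alone.

How it is judged:
On the way, in this order (a step that is already met when the one before it is completed fails the run):
1. every cleat stands in a pocket of its own in the tray and the tray is fully home in the jig, tongue first ((distance between cleat1_mid and pocket1 below 0.01 m or distance between cleat1_mid and pocket2 below 0.01 m or distance between cleat1_mid and pocket3 below 0.01 m or distance between cleat1_mid and pocket4 below 0.01 m) and angle between each of cleat1_mid, cleat2_mid, cleat3_mid, cleat4_mid's own z axis and vertical below 0.15 rad and (distance between cleat2_mid and pocket1 below 0.01 m or distance between cleat2_mid and pocket2 below 0.01 m or distance between cleat2_mid and pocket3 below 0.01 m or distance between cleat2_mid and pocket4 below 0.01 m) and (distance between cleat3_mid and pocket1 below 0.01 m or distance between cleat3_mid and pocket2 below 0.01 m or distance between cleat3_mid and pocket3 below 0.01 m or distance between cleat3_mid and pocket4 below 0.01 m) and (distance between cleat4_mid and pocket1 below 0.01 m or distance between cleat4_mid and pocket2 below 0.01 m or distance between cleat4_mid and pocket3 below 0.01 m or distance between cleat4_mid and pocket4 below 0.01 m) and y of tray_tongue in the frame of jig_home between -0.006 and 0.006 m and y of tray_foot in the frame of jig_home between -0.006 and 0.006 m and z of tray_foot in the frame of jig_home between -0.005 and 0.005 m and x of tray_tongue in the frame of jig_home above 0.155 m), for 0.2 s.
2. both jam nuts are run down tight against the bridge block (value of joint each of jam_nut1, jam_nut2 below 0.15 rad), for 0.2 s.
At the end, for the whole second after the job is handed in: Tray home tongue first: within 5 mm of full depth, between the rails, down on the bench; every cleat present upright (0.15 rad) in a pocket, centre within 10 mm of the pocket's; both jam nuts within 0.15 rad of fully down (all of step 1 and all of step 2); the robot touches nothing.
It fails at once if the tape roll, tub, mallet or chisel is moved by more than 30 mm (distance of any of tape_roll, tub, mallet, chisel from where it was at the start of the episode above 0.03 m).
Of cleat1, cleat2, cleat3, cleat4 only 2 to 4 are there at a start; the rules pass over those that are not, and their reading is None.
At some moment in a run one of cleat1, cleat2, cleat3, cleat4 may be knocked a few centimetres aside while the robot is not near it.
Once in a run the grip may slacken for a moment while it holds something.
It also fails if it takes over 210 s, if anything falls off the work surface, if the arm or the gripper's body presses on something with over 40 N, if the wrist force passes 120 N, or if a joint passes its speed limit or range.

## Working session

There is one attempt and no reset: what is moved stays moved. The work goes in short steps, Python scripts to look and compute and a tool call to move; the robot and the scene stay as the last step left them, time stands still between calls to the robot, and variables do not carry over. Pictures are saved under pics/ and viewed, at most 14 in all, crops included, and the job is handed in when it is done.

Besides the shell and the picture viewer there is one more tool, called after ">>>" as a command line: name --argument value ..., lists and objects as JSON in quotes. apply_moves: Moves the arm, as the interface text tells. Shifts and turns lie within -1 to 1; 1 stands for 250 mm of shift or 30 degrees of turn. Its arguments: {"type":"object","properties":{"steps":{"type":"array"},"jaw":{"type":"number"},"newtons":{"type":"number"}},"required":["steps"]}

```bash
ls; mkdir -p pics
cat > h.py <<'E'
from station import *
import numpy as np, cv2
from scipy.spatial.transform import Rotation as Ro
def Rm(c):
    r=np.array(c["rotation"],float)
    return r if r.shape==(3,3) else Ro.from_euler('xyz',r).as_matrix()
def px2w(c,uv,z):
    d=np.array([(uv[0]-c["cx"])/c["fx"],(uv[1]-c["cy"])/c["fy"]]);s=d.copy()
    for _ in range(20): s=d/(1+c["k1"]*(s@s))
    r=Rm(c)@np.array([s[0],s[1],1]);o=np.array(c["xyz"])
    return o+r*(z-o[2])/r[2]
def w2px(c,p):
    v=Rm(c).T@(np.array(p)-np.array(c["xyz"]));s=v[:2]/v[2];s=s*(1+c["k1"]*(s@s))
    return np.array([s[0]*c["fx"]+c["cx"],s[1]*c["fy"]+c["cy"]])
E
python3 - <<'E'
from h import *
print(get_state())
for n in ("scene","side","wrist"):
    c=camera_model(n);print(n,c);f=grab_frame(n);np.save(f"pics/{n}0.npy",f)
    cv2.imwrite(f"pics/{n}0.png",cv2.resize(f,(800,600),interpolation=cv2.INTER_CUBIC))
E
```

```text
pics
{'t': 0.0, 'q': array([ 2.88103693e-01,  3.59401700e-01,  1.10883494e-02, -3.75000138e-04,
       -1.22407149e+00, -2.88108342e-01]), 'qd': array([-4.74900789e-04,  6.98190398e-04,  1.52252101e-04,  1.70768849e-03,
        3.32403759e-04,  9.35954948e-05]), 'joint_efforts': array([-8.00930356e-04, -5.82726967e+01,  2.93058443e+01,  6.99745238e+00,
        6.93249181e-03, -2.06530804e-04]), 'eef_pos': array([ 6.74471388e-01, -1.36628745e-05,  1.89021495e-01]), 'ee_rot': array([ 3.13996944e+00, -1.13411843e-04, -1.57092860e+00]), 'force': array([-0.83465728,  0.22447082, -0.19632404]), 'moment': array([-0.03724637, -0.02943095, -0.02658657]), 'gripper_force': 0.0, 'width': 0.08779693508091431}
scene {'fx': 378.8196887301263, 'fy': 378.8196887301263, 'cx': 258.1733019921739, 'cy': 184.79068978345808, 'k1': -0.07834260463338273, 'xyz': array([ 1.28189729, -0.0587036 ,  0.97784123]), 'rotation': array([-2.44679351, -0.01153101,  1.4371857 ])}
side {'fx': 393.7546162380794, 'fy': 393.7546162380794, 'cx': 259.295740261875, 'cy': 191.05920892497122, 'k1': -0.08253271766500038, 'xyz': array([ 0.38160776, -0.64237544,  0.92107689]), 'rotation': array([-2.44752812,  0.01478293, -0.2160093 ])}
wrist {'fx': 315.62979059578976, 'fy': 315.62979059578976, 'cx': 257.1070239470914, 'cy': 193.55354048817503, 'k1': -0.04985306882512961, 'xyz': array([ 0.67609811, -0.06653974,  0.38441348]), 'rotation': array([ 2.89436823e+00, -6.59206173e-04,  3.14125381e+00])}
```

View pics/scene0.png

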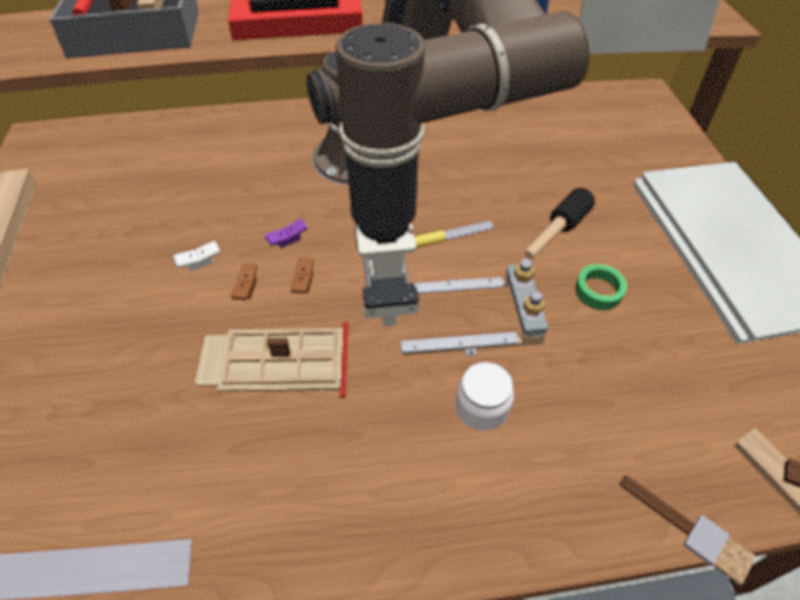

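View pics/side0.png

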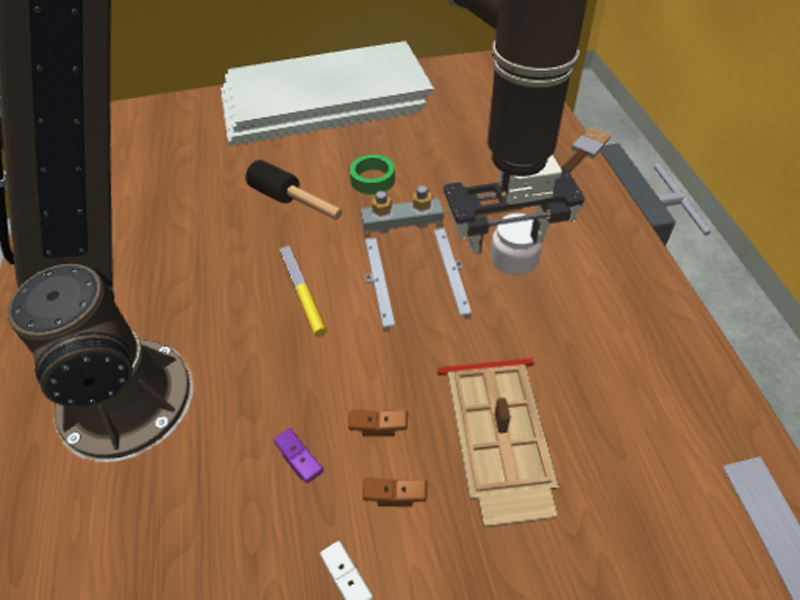

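Two brown cleats: side (378,420) and (394,490). The white look-alike is at (346,570) and the purple one at (298,455). Both are the wrong colour, so I'll leave them. The tray tongue is at side (518,505), and the jig mouth is at (425,320).

Run:
```python
from h import *
k=.64
def P(n,l):
    c=camera_model(n)
    for name,u,v,z in l: print(n,name,px2w(c,(u*k-.18,v*k-.18),z).round(3))
P("side",[("mouthL",393,325,.018),("mouthR",459,316,.018),("boltL",381,196,.108),("boltR",422,189,.108),
("cl1 l",349,415,.034),("cl1 r",407,414,.034),("cl2 l",363,487,.034),("cl2 r",427,487,.034),("handletop",502,402,.07),("barL",439,371,.02),("barR",533,361,.02),("tongL",485,524,.01),("tongR",556,515,.01)])
P("scene",[("boltL",526,264,.108),("boltR",537,296,.108),("mouth far",418,286,.018),("mouth near",402,346,.018),
("cl1 t",305,259,.034),("cl1 b",301,291,.034),("cl2 t",250,265,.034),("cl2 b",241,298,.034),("handletop",278,338,.07),("barT",345,322,.02),("barB",344,395,.02),("tongT",203,338,.01),("tongB",196,383,.01),
("tub",486,382,.085),("tape",601,280,.036),("chisel tip",492,225,.01),("chisel end",418,240,.02)])
```

```text
side mouthL [0.494 0.038 0.018]
side mouthR [0.618 0.031 0.018]
side boltL [0.525 0.294 0.108]
side boltR [0.61  0.296 0.108]
side cl1 l [ 0.385 -0.138  0.034]
side cl1 r [ 0.477 -0.157  0.034]
side cl2 l [ 0.386 -0.264  0.034]
side cl2 r [ 0.48  -0.285  0.034]
side handletop [ 0.624 -0.19   0.07 ]
side barL [ 0.551 -0.08   0.02 ]
side barR [ 0.717 -0.097  0.02 ]
side tongL [ 0.553 -0.352  0.01 ]
side tongR [ 0.661 -0.363  0.01 ]
scene boltL [0.53  0.299 0.108]
scene boltR [0.613 0.298 0.108]
scene mouth far [0.486 0.09  0.018]
scene mouth near [0.634 0.036 0.018]
scene cl1 t [ 0.393 -0.144  0.034]
scene cl1 b [ 0.483 -0.155  0.034]
scene cl2 t [ 0.396 -0.262  0.034]
scene cl2 b [ 0.486 -0.278  0.034]
scene handletop [ 0.622 -0.197  0.07 ]
scene barT [ 0.563 -0.07   0.02 ]
scene barB [ 0.73  -0.084  0.02 ]
scene tongT [ 0.561 -0.355  0.01 ]
scene tongB [ 0.665 -0.361  0.01 ]
scene tub [0.773 0.165 0.085]
scene tape [0.533 0.477 0.036]
scene chisel tip [0.315 0.292 0.01 ]
scene chisel end [0.353 0.11  0.02 ]
```

View pics/wrist0.png

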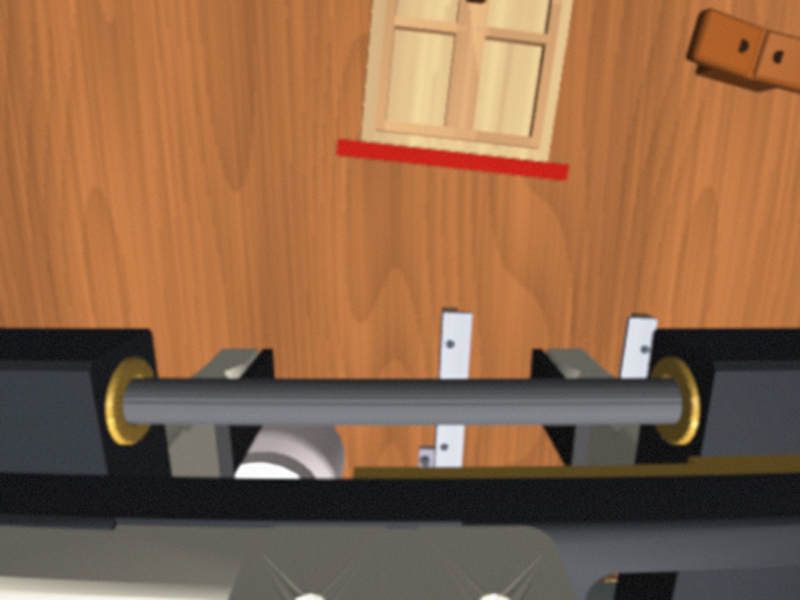

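```bash
python3 -c "
import station
print([n for n in dir(station) if n[0]!='_']); print(getattr(station,'hold_point_z',None))"
```

```text
['Unreachable', 'camera_model', 'get_state', 'grab_frame', 'hold_point_z', 'job_done']
0.0188
```

>>> apply_moves --steps '[{"translation": [-0.9, -0.84, 0.24], "rotation": [0, 0, 1]}, {"translation": [-0.9, -0.84, 0.24], "rotation": [0, 0, 1]}, {"translation": [-0.9, -0.84, 0.24], "rotation": [0, 0, 1]}, {"translation": [-0.9, -0.84, 0.24], "rotation": [0, 0, 1]}, {"translation": [-0.9, -0.84, 0.24], "rotation": [0, 0, 1]}, {"translation": [-0.9, -0.84, 0.24], "rotation": [0, 0, 1]}, {"translation": [-0.9, -0.84, 0.24], "rotation": [0, 0, 1]}, {"translation": [-0.9, -0.84, 0.24], "rotation": [0, 0, 1]}, {"translation": [-0.9, -0.84, 0.24], "rotation": [0, 0, 1]}, {"translation": [-0.9, -0.84, 0.24], "rotation": [0, 0, 1]}]'

```text
t: 0.98
eef_pos: [0.4493, -0.2108, 0.2506]
ee_rot: [-3.14, -0.001, -1.049]
force: [0.0, 0.5, -0.1]
width: 0.0876
gripper_force: 0.0
```

>>> apply_moves --steps '[{"translation": [0, 0, 0], "rotation": [0, 0, 1]}, {"translation": [0, 0, 0], "rotation": [0, 0, 1]}, {"translation": [0, 0, 0], "rotation": [0, 0, 1]}, {"translation": [0, 0, 0], "rotation": [0, 0, 1]}, {"translation": [0, 0, 0], "rotation": [0, 0, 1]}, {"translation": [0, 0, 0], "rotation": [0, 0, 1.0]}, {"translation": [0, 0, 0], "rotation": [0, 0, 1]}, {"translation": [0, 0, 0], "rotation": [0, 0, 1]}, {"translation": [0, 0, 0], "rotation": [0, 0, 1]}, {"translation": [0, 0, 0], "rotation": [0, 0, 1]}]'

```text
t: 1.82
eef_pos: [0.45, -0.21, 0.2499]
ee_rot: [3.142, 0.0, -0.525]
force: [0.5, -0.3, -0.2]
width: 0.0875
gripper_force: 0.0
```

>>> apply_moves --steps '[{"translation": [0, 0, 0], "rotation": [0, 0, 0.7]}, {"translation": [0, 0, 0], "rotation": [0, 0, 0.7]}, {"translation": [0, 0, 0], "rotation": [0, 0, 0.7]}, {"translation": [0, 0, 0], "rotation": [0, 0, 0.7]}, {"translation": [0, 0, 0], "rotation": [0, 0, 0.7]}, {"translation": [0, 0, 0], "rotation": [0, 0, 0.7]}, {"translation": [0, 0, 0], "rotation": [0, 0, 0.7]}, {"translation": [0, 0, 0], "rotation": [0, 0, 0.7]}, {"translation": [0, 0, 0], "rotation": [0, 0, 0.7]}, {"translation": [0, 0, 0], "rotation": [0, 0, 0.7]}]'

```text
t: 2.65
eef_pos: [0.45, -0.21, 0.25]
ee_rot: [3.142, -0.0, -0.158]
force: [0.0, -0.5, -1.3]
width: 0.088
gripper_force: 0.0
```

Run:
```python
from h import *
s=get_state();c=camera_model("wrist");f=grab_frame("wrist")
print(s['t'],s['eef_pos'],s['ee_rot'],s['q']);print(c["xyz"],c["rotation"])
cv2.imwrite("pics/w1.png",cv2.resize(f,(800,600),interpolation=cv2.INTER_CUBIC))
f=grab_frame("side");cv2.imwrite("pics/s1.png",f)
```

```text
2.65 [ 0.44998714 -0.21003782  0.24997208] [ 3.14155871e+00 -1.32535394e-05 -1.57793674e-01] [-4.01321018e-02  2.44779114e-02 -2.72385818e-01  3.68788930e-05
 -1.27392342e+00  1.45312397e+00]
[ 0.51586115 -0.22144073  0.44524546] [ 2.89535276e+00  4.90144718e-04 -1.72887378e+00]
```

View pics/w1.png

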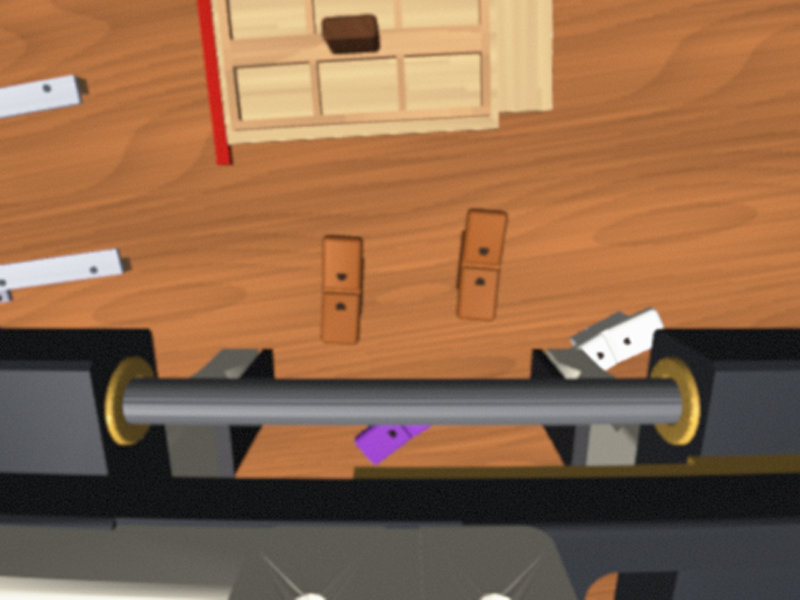

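w1 shows the brown cleats at (341,290) and (481,268), which match the description. White is at (620,340) and purple at (395,437). Tray near-lane pockets are centred at (274,92) and (443,82).

```bash
cat >> h.py <<'E'
def rep(c,pts,k=.64):
    out={}
    for name,u,v,z in pts: out[name]=px2w(c,(u*k-.18,v*k-.18),z)
    return out
def ax(a,b): d=b-a; return round(float(np.degrees(np.arctan2(d[1],d[0]))),1)
E
python3 - <<'E'
from h import *
c=camera_model("wrist")
p=rep(c,[("A1",323,236,.034),("A2",362,238,.034),("A3",357,344,.034),("A4",321,342,.034),("Am",341,293,.026),
("B1",467,209,.034),("B2",507,212,.034),("B3",495,320,.034),("B4",457,317,.034),("Bm",480,268,.026),
("k1",235,68,.02),("k2",308,62,.02),("k3",312,116,.02),("k4",240,122,.02),
("t1",405,58,.02),("t2",480,53,.02),("t3",481,105,.02),("t4",405,110,.02),("h",350,16,.07),("bar",224,164,.02),("e1",230,142,.01),("e2",498,128,.01)])
m=lambda s:sum(p[s+str(i)] for i in (1,2,3,4))/4
for s in "AB": print(s,m(s).round(4),p[s+'m'].round(4),"len yaw",ax((p[s+'1']+p[s+'2'])/2,(p[s+'3']+p[s+'4'])/2), np.linalg.norm(p[s+'1']-p[s+'4']),np.linalg.norm(p[s+'1']-p[s+'2']))
print("k",m("k").round(4),"t",m("t").round(4),ax(m("k"),m("t")),np.linalg.norm(m("k")-m("t")),"side",ax(p["e1"],p["e2"]),p["h"],p["bar"])
E
```

```text
A [ 0.4319 -0.1547  0.034 ] [ 0.4288 -0.1534  0.026 ] len yaw 167.4 0.09308710990458254 0.032548156451122
B [ 0.435  -0.2763  0.034 ] [ 0.4318 -0.2759  0.026 ] len yaw 167.4 0.0924434325012329 0.033219839841055275
k [ 0.6009 -0.1291  0.02  ] t [ 0.5868 -0.2658  0.02  ] -95.9 0.13739568557998647 side -96.3 [ 0.63148623 -0.20299294  0.07      ] [ 0.55227302 -0.07578987  0.02      ]
```

>>> apply_moves --steps '[{"translation": [-0.076, 0.222, -0.6], "rotation": [0, 0, -0.07]}, {"translation": [-0.076, 0.222, -0.6], "rotation": [0, 0, -0.07]}, {"translation": [-0.076, 0.222, -0.6], "rotation": [0, 0, -0.07]}, {"translation": [-0.076, 0.222, -0.6], "rotation": [0, 0, -0.07]}, {"translation": [-0.076, 0.222, -0.6], "rotation": [0, 0, -0.07]}, {"translation": [-0.076, 0.222, -0.75], "rotation": [0, 0, -0.07]}, {"translation": [-0.076, 0.222, -0.85], "rotation": [0, 0, -0.07]}, {"translation": [-0.076, 0.222, -0.944], "rotation": [0, 0, -0.07]}, {"translation": [-0.076, 0.222, -0.944], "rotation": [0, 0, -0.07]}, {"translation": [-0.076, 0.222, -0.944], "rotation": [0, 0, -0.07]}]' --jaw -1

```text
t: 3.58
eef_pos: [0.4313, -0.1549, 0.0144]
ee_rot: [3.141, 0.001, -0.193]
force: [0.1, -0.8, 0.8]
width: 0.0877
gripper_force: 0.0
```

>>> apply_moves --steps '[{"translation": [0, 0, 0], "rotation": [0, 0, 0]}, {"translation": [0, 0, 0], "rotation": [0, 0, 0]}, {"translation": [0, 0, 0], "rotation": [0, 0, 0]}, {"translation": [0, 0, 0], "rotation": [0, 0, 0]}, {"translation": [0, 0, 0], "rotation": [0, 0, 0]}, {"translation": [0, 0, 0], "rotation": [0, 0, 0]}, {"translation": [0, 0, 0], "rotation": [0, 0, 0]}, {"translation": [0, 0, 0], "rotation": [0, 0, 0]}, {"translation": [0, 0, 0], "rotation": [0, 0, 0]}, {"translation": [0, 0, 0], "rotation": [0, 0, 0]}]' --jaw 1 --newtons 30

```text
t: 4.42
eef_pos: [0.4309, -0.1545, 0.0139]
ee_rot: [3.142, 0.0, -0.194]
force: [0.8, 0.6, -0.9]
width: 0.0263
gripper_force: 0.0
```

>>> apply_moves --steps '[{"translation": [0, 0, 0], "rotation": [0, 0, 0]}, {"translation": [0, 0, 0], "rotation": [0, 0, 0]}, {"translation": [0, 0, 0], "rotation": [0, 0, 0]}, {"translation": [0, 0, 0], "rotation": [0, 0, 0]}, {"translation": [0, 0, 0], "rotation": [0, 0, 0]}, {"translation": [0, 0, 0], "rotation": [0, 0, 0]}, {"translation": [0, 0, 0], "rotation": [0, 0, 0]}, {"translation": [0, 0, 0], "rotation": [0, 0, 0]}, {"translation": [0, 0, 0], "rotation": [0, 0, 0]}, {"translation": [0, 0, 0], "rotation": [0, 0, 0]}]'

```text
t: 5.25
eef_pos: [0.431, -0.1545, 0.014]
ee_rot: [-3.142, 0.0, -0.194]
force: [-0.1, -0.4, 0.0]
width: 0.0004
gripper_force: 0.0
```

Run:
```python
from h import *
f=grab_frame("side");g=grab_frame("scene")
a=cv2.resize(f[220:384,180:380],(800,656))[:500]
b=cv2.resize(g[140:260,90:240],(500,400))
cv2.imwrite("pics/s2.png",cv2.resize(np.vstack([a[:, :800]]),(640,400)))
cv2.imwrite("pics/c2.png",np.vstack([cv2.resize(a,(500,312)),b[:288]]))
```

```text
(no output)
```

View pics/c2.png

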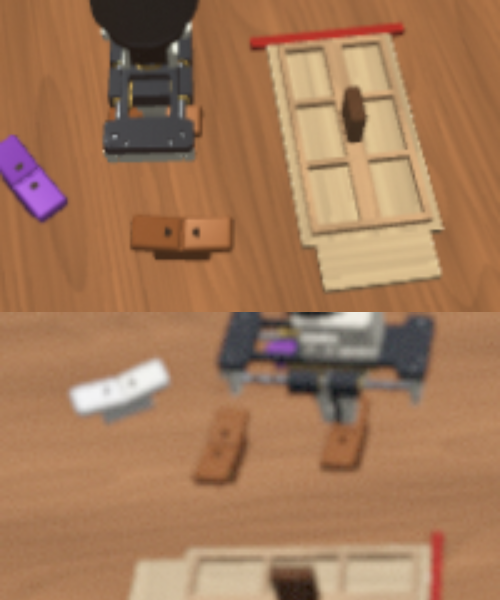

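The fingers shut on nothing, so the cleat isn't where I measured it. It may have been knocked. I'll go up and look again.

>>> apply_moves --steps '[{"translation": [0, 0, 0], "rotation": [0, 0, 0]}, {"translation": [0, 0, 0], "rotation": [0, 0, 0]}, {"translation": [0, 0, 0], "rotation": [0, 0, 0]}, {"translation": [0, 0, 0.5], "rotation": [0, 0, 0]}, {"translation": [0, 0, 0.5], "rotation": [0, 0, 0]}, {"translation": [0, 0, 0.8], "rotation": [0, 0, 0]}, {"translation": [0, 0, 0.8], "rotation": [0, 0, 0]}, {"translation": [0, 0, 0.8], "rotation": [0, 0, 0]}, {"translation": [0, 0, 0.8], "rotation": [0, 0, 0]}, {"translation": [0, 0, 0.8], "rotation": [0, 0, 0]}]' --jaw -1

```text
t: 6.18
eef_pos: [0.4322, -0.1544, 0.2161]
ee_rot: [-3.14, -0.005, -0.194]
force: [0.3, 0.1, -1.9]
width: 0.0616
gripper_force: 0.0
```

Run:
```python
from h import *
s=get_state();c=camera_model("wrist");f=grab_frame("wrist")
print(s['t'],s['eef_pos'],s['ee_rot']);print(c["xyz"],c["rotation"])
cv2.imwrite("pics/w3.png",cv2.resize(f,(800,600),interpolation=cv2.INTER_CUBIC))
print(w2px(c,[.431,-.1545,.0])/.64,w2px(c,[.431,-.1545,.034])/.64)
```

```text
6.1833 [ 0.4321732  -0.15444044  0.21614287] [-3.14025668 -0.0047779  -0.19373634]
[ 0.49668463 -0.16823615  0.41174855] [ 2.90011965e+00  1.85824247e-03 -1.76474270e+00]
[401.66581788 262.93738343] [401.57892804 269.9990496 ]
```

View pics/w3.png

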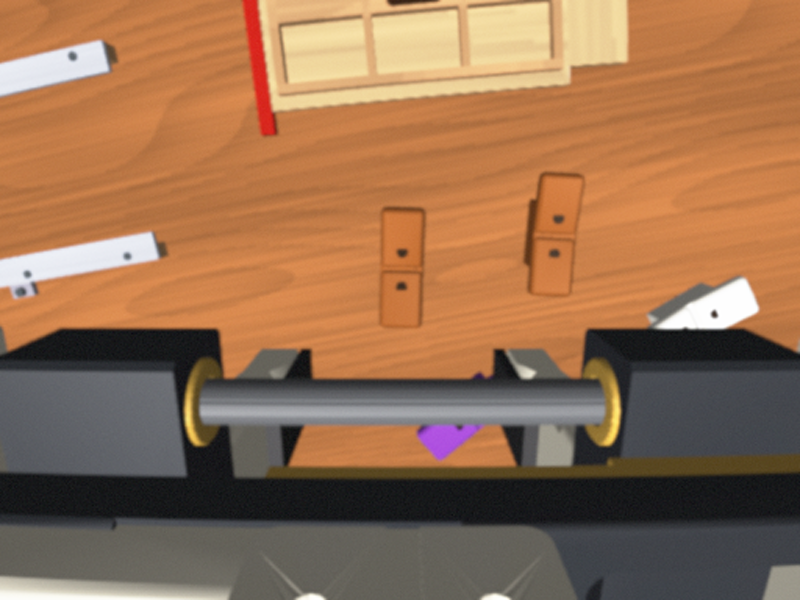

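```bash
python3 - <<'E'
from h import *
c=camera_model("scene")
for x,z in ((.431,.014),(.431,.03),(.431,.045),(.421,.014),(.441,.014)): print(x,z,(w2px(c,[x,-.1545,z])-[90,140])*3.333)
for x in (.384,.479): print(x,(w2px(c,[x,-.1545+.21*(.431-x),.034])-[90,140])*3.333)
w=camera_model("wrist"); print(w2px(w,[.4322,-.1544,.2161])/.64)
E
cp pics/c2.png pics/x.png
python3 - <<'E'
import cv2
f=cv2.imread('pics/c2.png')[380:500,280:440]
cv2.imwrite('pics/c2z.png',cv2.resize(f,(800,600),interpolation=cv2.INTER_CUBIC))
E
```

```text
0.431 0.014 [342.96452445 126.96278237]
0.431 0.03 [341.03925496 116.4904769 ]
0.431 0.045 [339.20241176 106.48696156]
0.421 0.014 [342.73479273 119.55237981]
0.441 0.014 [343.19777058 134.44789664]
0.384 [349.25373765  78.66596318]
0.479 [331.24865001 151.58492563]
[399.51475943 342.4379349 ]
```

View pics/c2z.png

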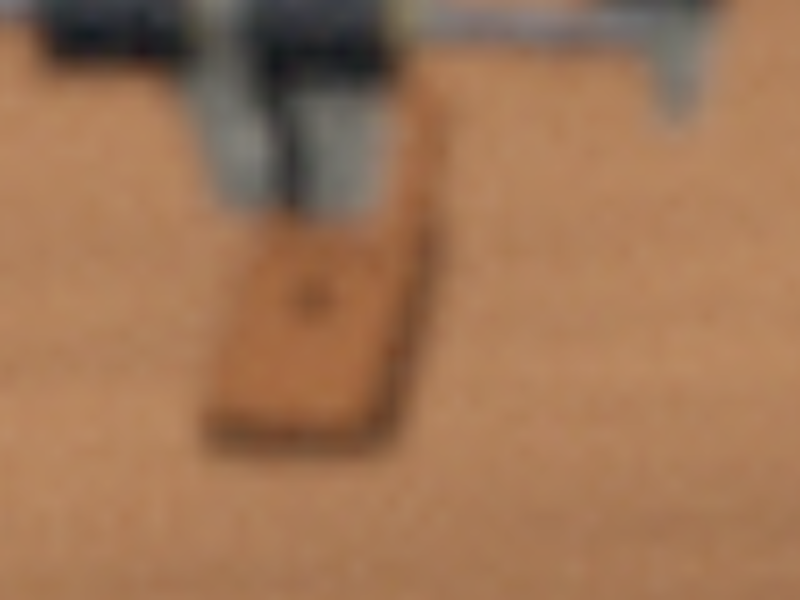

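The fingers closed above the cleat. In the crop the tips sit about 25 mm or more higher than the reported TCP, and the wrist view agrees. I'll descend open around the cleat in small steps and watch the force.

>>> apply_moves --steps '[{"translation": [0, 0, -0.2], "rotation": [0, 0, 0]}, {"translation": [0, 0, -0.4], "rotation": [0, 0, 0]}, {"translation": [0, 0, -0.6], "rotation": [0, 0, 0]}, {"translation": [0, 0, -0.7], "rotation": [0, 0, 0]}, {"translation": [0, 0, -0.8], "rotation": [0, 0, 0]}, {"translation": [0, 0, -0.8], "rotation": [0, 0, 0]}, {"translation": [0, 0, -0.81], "rotation": [0, 0, 0]}, {"translation": [0, 0, -0.82], "rotation": [0, 0, 0]}, {"translation": [0, 0, -0.824], "rotation": [0, 0, 0]}, {"translation": [0, 0, -0.824], "rotation": [0, 0, 0]}]' --jaw -1

```text
t: 7.07
eef_pos: [0.4323, -0.1544, 0.0094]
ee_rot: [-3.141, -0.003, -0.194]
force: [0.2, 0.1, 0.2]
width: 0.0874
gripper_force: 0.0
```

Run:
```python
from h import *
print(get_state()['force'],get_state()['eef_pos'])
f=grab_frame("side");g=grab_frame("scene")
cs=camera_model("side");cc=camera_model("scene")
print(w2px(cs,[.431,-.1545,.008]),w2px(cc,[.431,-.1545,.008]))
a=cv2.resize(f[235:315,200:300],(500,400),interpolation=cv2.INTER_CUBIC);b=cv2.resize(g[130:210,140:240],(500,400),interpolation=cv2.INTER_CUBIC)
cv2.imwrite("pics/d.png",cv2.resize(np.vstack([a[50:350],b[50:350]]),(500,600)))
```

```text
[0.15879172 0.08163584 0.24478274] [ 0.43226082 -0.15444559  0.00943993]
[242.72930797 272.34563856] [193.11359653 179.25540611]
```

View pics/d.png

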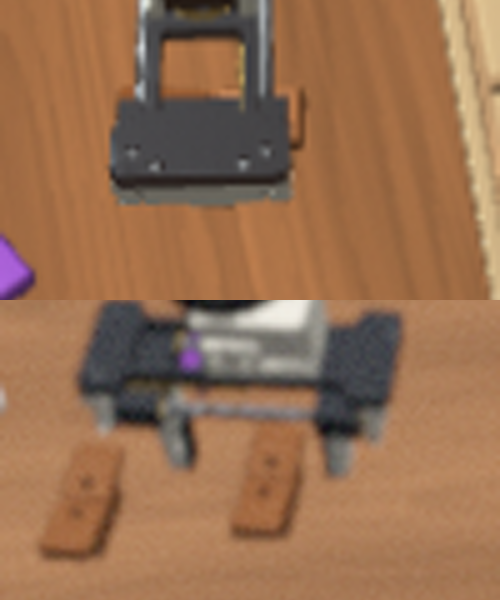

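Tips appear at scene (176,173) and (208,174). Their midpoint is 6 px above the predicted TCP, which puts the tips about 28 mm higher than reported. I'll keep lowering and watch the force.

>>> apply_moves --steps '[{"translation": [0, 0, -0.01], "rotation": [0, 0, 0]}, {"translation": [0, 0, -0.02], "rotation": [0, 0, 0]}, {"translation": [0, 0, -0.03], "rotation": [0, 0, 0]}, {"translation": [0, 0, -0.04], "rotation": [0, 0, 0]}, {"translation": [0, 0, -0.045], "rotation": [0, 0, 0]}, {"translation": [0, 0, -0.05], "rotation": [0, 0, 0]}, {"translation": [0, 0, -0.05], "rotation": [0, 0, 0]}, {"translation": [0, 0, -0.05], "rotation": [0, 0, 0]}, {"translation": [0, 0, -0.05], "rotation": [0, 0, 0]}, {"translation": [0, 0, -0.05], "rotation": [0, 0, 0]}]'

```text
t: 8.0
eef_pos: [0.4311, -0.1545, -0.0045]
ee_rot: [-3.142, -0.0, -0.194]
force: [0.0, 0.5, 0.5]
width: 0.0876
gripper_force: 0.0
```

>>> apply_moves --steps '[{"translation": [0, 0, -0.01], "rotation": [0, 0, 0]}, {"translation": [0, 0, -0.015], "rotation": [0, 0, 0]}, {"translation": [0, 0, -0.02], "rotation": [0, 0, 0]}, {"translation": [0, 0, -0.025], "rotation": [0, 0, 0]}, {"translation": [0, 0, -0.03], "rotation": [0, 0, 0]}, {"translation": [0, 0, -0.03], "rotation": [0, 0, 0]}, {"translation": [0, 0, -0.03], "rotation": [0, 0, 0]}, {"translation": [0, 0, -0.03], "rotation": [0, 0, 0]}, {"translation": [0, 0, -0.03], "rotation": [0, 0, 0]}, {"translation": [0, 0, -0.03], "rotation": [0, 0, 0]}]'

```text
t: 8.83
eef_pos: [0.431, -0.1545, -0.012]
ee_rot: [-3.142, -0.0, -0.194]
force: [0.1, 0.2, 0.2]
width: 0.0875
gripper_force: 0.0
```

>>> apply_moves --steps '[{"translation": [0, 0, 0], "rotation": [0, 0, 0]}, {"translation": [0, 0, 0], "rotation": [0, 0, 0]}, {"translation": [0, 0, 0], "rotation": [0, 0, 0]}, {"translation": [0, 0, 0], "rotation": [0, 0, 0]}, {"translation": [0, 0, 0], "rotation": [0, 0, 0]}, {"translation": [0, 0, 0], "rotation": [0, 0, 0]}, {"translation": [0, 0, 0], "rotation": [0, 0, 0]}, {"translation": [0, 0, 0], "rotation": [0, 0, 0]}, {"translation": [0, 0, 0], "rotation": [0, 0, 0]}, {"translation": [0, 0, 0], "rotation": [0, 0, 0]}]' --jaw 1 --newtons 30

```text
t: 9.67
eef_pos: [0.431, -0.1545, -0.012]
ee_rot: [3.142, -0.0, -0.194]
force: [1.5, 0.0, 0.4]
width: 0.0339
gripper_force: 30.0
```

>>> apply_moves --steps '[{"translation": [0, 0, 0.1], "rotation": [0, 0, 0]}, {"translation": [0, 0, 0.25], "rotation": [0, 0, 0]}, {"translation": [0, 0, 0.4], "rotation": [0, 0, 0]}, {"translation": [0.1, 0.02, 0.45], "rotation": [0, 0, -0.2]}, {"translation": [0.2, 0.03, 0.45], "rotation": [0, 0, -0.4]}, {"translation": [0.3, 0.05, 0.45], "rotation": [0, 0, -0.6]}, {"translation": [0.4, 0.07, 0.45], "rotation": [0, 0, -0.8]}, {"translation": [0.5, 0.1, 0.45], "rotation": [0, 0, -1]}, {"translation": [0.6, 0.1, 0.45], "rotation": [0, 0, -1]}, {"translation": [0.68, 0.1, 0.45], "rotation": [0, 0, -1]}]'

```text
t: 10.5
eef_pos: [0.6025, -0.1291, 0.1]
ee_rot: [3.141, 0.0, -0.717]
force: [-0.2, -0.3, -0.6]
width: 0.0331
gripper_force: 30.0
```

>>> apply_moves --steps '[{"translation": [0, 0, 0], "rotation": [0, 0, -0.2]}, {"translation": [0, 0, 0], "rotation": [0, 0, -0.4]}, {"translation": [0, 0, 0], "rotation": [0, 0, -0.6]}, {"translation": [0, 0, 0], "rotation": [0, 0, -0.8]}, {"translation": [0, 0, 0], "rotation": [0, 0, -1]}, {"translation": [0, 0, 0], "rotation": [0, 0, -1]}, {"translation": [0, 0, 0], "rotation": [0, 0, -1]}, {"translation": [0, 0, 0], "rotation": [0, 0, -1]}, {"translation": [0, 0, 0], "rotation": [0, 0, -1]}, {"translation": [0, 0, 0], "rotation": [0, 0, -1]}]'

```text
t: 11.33
eef_pos: [0.6009, -0.1295, 0.1004]
ee_rot: [3.141, 0.0, -1.239]
force: [0.5, -0.4, -1.4]
width: 0.0333
gripper_force: 30.0
```

>>> apply_moves --steps '[{"translation": [0, 0, 0], "rotation": [0, 0, -0.2]}, {"translation": [0, 0, 0], "rotation": [0, 0, -0.4]}, {"translation": [0, 0, 0], "rotation": [0, 0, -0.6]}, {"translation": [0, 0, 0], "rotation": [0, 0, -0.83]}, {"translation": [0, 0, 0], "rotation": [0, 0, -0.83]}, {"translation": [0, 0, 0], "rotation": [0, 0, -0.83]}, {"translation": [0, 0, 0], "rotation": [0, 0, -0.83]}, {"translation": [0, 0, 0], "rotation": [0, 0, -0.83]}, {"translation": [0, 0, 0], "rotation": [0, 0, -0.83]}, {"translation": [0, 0, 0], "rotation": [0, 0, -0.83]}]'

```text
t: 12.17
eef_pos: [0.601, -0.1295, 0.1005]
ee_rot: [-3.142, -0.0, -1.674]
force: [-0.3, 0.1, -1.1]
width: 0.0332
gripper_force: 30.0
```

Run:
```python
from h import *
s=get_state();c=camera_model("wrist");f=grab_frame("wrist")
print(s['t'],s['eef_pos'],s['ee_rot'][2],s['width'])
np.save("pics/w4.npy",f);g=grab_frame("side")
a=cv2.resize(f,(512,384)); b=cv2.resize(g[120:350,230:400],(284,384),interpolation=cv2.INTER_CUBIC)
cv2.imwrite("pics/w4.png",np.hstack([a,b]))
for p in ([.431+.17,-.1291,.02],[.6247,-.2007,.02],[.6247,-.2007,.07],[.5868,-.2658,.02]): print(p,w2px(c,p),w2px(camera_model("side"),p))
```

```text
12.1667 [ 0.60098186 -0.12951439  0.10047806] -1.6742304432282253 0.03317557744175531
[0.601, -0.1291, 0.02] [258.96800016 190.47513731] [303.59910197 249.01763153]
[0.6247, -0.2007, 0.02] [222.57955872 111.75940467] [320.40795704 270.66780826]
[0.6247, -0.2007, 0.07] [214.87406256 111.2608581 ] [322.58997688 260.87237102]
[0.5868, -0.2658, 0.02] [259.15162893  24.39651358] [313.7429878  296.93459026]
```

View pics/w4.png

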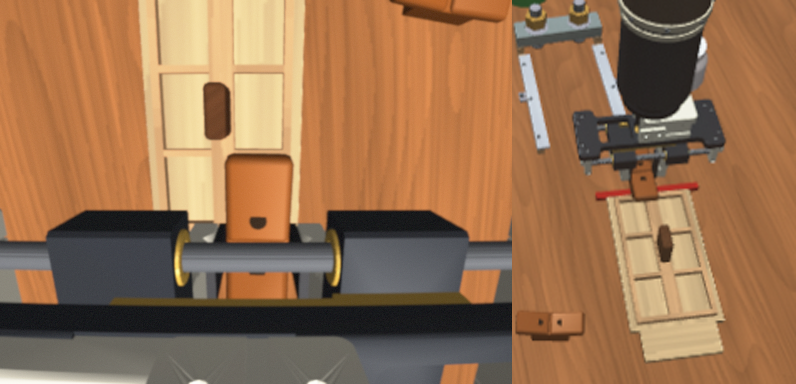

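The held cleat lies along the tray, and the handle is at wrist (216,110) as predicted (215,111). Lowering.

>>> apply_moves --steps '[{"translation": [0, 0, -0.12], "rotation": [0, 0, 0]}, {"translation": [0, 0, -0.22], "rotation": [0, 0, 0]}, {"translation": [0, 0, -0.28], "rotation": [0, 0, 0]}, {"translation": [0, 0, -0.32], "rotation": [0, 0, 0]}, {"translation": [0, 0, -0.35], "rotation": [0, 0, 0]}, {"translation": [0, 0, -0.37], "rotation": [0, 0, 0]}, {"translation": [0, 0, -0.38], "rotation": [0, 0, 0]}, {"translation": [0, 0, -0.39], "rotation": [0, 0, 0]}, {"translation": [0, 0, -0.395], "rotation": [0, 0, 0]}, {"translation": [0, 0, -0.395], "rotation": [0, 0, 0]}]'

```text
t: 13.1
eef_pos: [0.6013, -0.1295, 0.0021]
ee_rot: [-3.141, 0.0, -1.675]
force: [-1.1, -0.6, -1.0]
width: 0.033
gripper_force: 30.0
```

>>> apply_moves --steps '[{"translation": [0, 0, -0.003], "rotation": [0, 0, 0]}, {"translation": [0, 0, -0.006], "rotation": [0, 0, 0]}, {"translation": [0, 0, -0.01], "rotation": [0, 0, 0]}, {"translation": [0, 0, -0.01], "rotation": [0, 0, 0]}, {"translation": [0, 0, -0.01], "rotation": [0, 0, 0]}, {"translation": [0, 0, -0.01], "rotation": [0, 0, 0]}, {"translation": [0, 0, -0.01], "rotation": [0, 0, 0]}, {"translation": [0, 0, -0.01], "rotation": [0, 0, 0]}, {"translation": [0, 0, -0.01], "rotation": [0, 0, 0]}, {"translation": [0, 0, -0.01], "rotation": [0, 0, 0]}]'

```text
t: 13.93
eef_pos: [0.601, -0.1295, -0.0008]
ee_rot: [3.142, -0.0, -1.676]
force: [0.0, 0.1, -0.3]
width: 0.0329
gripper_force: 30.0
```

>>> apply_moves --steps '[{"translation": [0, 0, 0], "rotation": [0, 0, 0]}, {"translation": [0, 0, 0], "rotation": [0, 0, 0]}, {"translation": [0, 0, 0], "rotation": [0, 0, 0]}, {"translation": [0, 0, 0], "rotation": [0, 0, 0]}, {"translation": [0, 0, 0], "rotation": [0, 0, 0]}, {"translation": [0, 0, 0.1], "rotation": [0, 0, 0]}, {"translation": [0, 0, 0.25], "rotation": [0, 0, 0]}, {"translation": [0, 0, 0.4], "rotation": [0, 0, 0]}, {"translation": [0, 0, 0.5], "rotation": [0, 0, 0]}, {"translation": [0, 0, 0.6], "rotation": [0, 0, 0]}]' --jaw -0.15

```text
t: 14.77
eef_pos: [0.6013, -0.1295, 0.1516]
ee_rot: [-3.14, 0.0, -1.675]
force: [0.4, -0.1, -0.5]
width: 0.0503
gripper_force: 0.0
```

>>> apply_moves --steps '[{"translation": [-0.1, -0.1, 0.1], "rotation": [0, 0, 0.2]}, {"translation": [-0.2, -0.2, 0.2], "rotation": [0, 0, 0.4]}, {"translation": [-0.3, -0.3, 0.2], "rotation": [0, 0, 0.6]}, {"translation": [-0.4, -0.4, 0.2], "rotation": [0, 0, 0.8]}, {"translation": [-0.5, -0.5, 0.2], "rotation": [0, 0, 1]}, {"translation": [-0.6, -0.586, 0.2], "rotation": [0, 0, 1]}, {"translation": [-0.66, -0.586, 0.2], "rotation": [0, 0, 1]}, {"translation": [-0.668, -0.586, 0.2], "rotation": [0, 0, 1]}, {"translation": [-0.668, -0.586, 0.2], "rotation": [0, 0, 1]}, {"translation": [-0.668, -0.586, 0.2], "rotation": [0, 0, 1]}]' --jaw -1

```text
t: 15.6
eef_pos: [0.4344, -0.276, 0.1995]
ee_rot: [-3.141, -0.001, -1.152]
force: [-0.1, 0.6, 1.1]
width: 0.0876
gripper_force: 0.0
```

>>> apply_moves --steps '[{"translation": [0, 0, 0], "rotation": [0, 0, 0.2]}, {"translation": [0, 0, 0], "rotation": [0, 0, 0.4]}, {"translation": [0, 0, 0], "rotation": [0, 0, 0.6]}, {"translation": [0, 0, 0], "rotation": [0, 0, 0.8]}, {"translation": [0, 0, 0], "rotation": [0, 0, 1]}, {"translation": [0, 0, 0], "rotation": [0, 0, 1]}, {"translation": [0, 0, 0], "rotation": [0, 0, 1]}, {"translation": [0, 0, 0], "rotation": [0, 0, 1]}, {"translation": [0, 0, 0], "rotation": [0, 0, 1]}, {"translation": [0, 0, 0], "rotation": [0, 0, 1]}]'

```text
t: 16.43
eef_pos: [0.4341, -0.2759, 0.1992]
ee_rot: [3.142, 0.0, -0.63]
force: [-0.9, 0.4, -1.3]
width: 0.0877
gripper_force: 0.0
```

>>> apply_moves --steps '[{"translation": [0, 0, 0], "rotation": [0, 0, 0.2]}, {"translation": [0, 0, 0], "rotation": [0, 0, 0.4]}, {"translation": [0, 0, 0], "rotation": [0, 0, 0.6]}, {"translation": [0, 0, 0], "rotation": [0, 0, 0.83]}, {"translation": [0, 0, 0], "rotation": [0, 0, 0.83]}, {"translation": [0, 0, 0], "rotation": [0, 0, 0.83]}, {"translation": [0, 0, 0], "rotation": [0, 0, 0.83]}, {"translation": [0, 0, 0], "rotation": [0, 0, 0.83]}, {"translation": [0, 0, 0], "rotation": [0, 0, 0.83]}, {"translation": [0, 0, 0], "rotation": [0, 0, 0.83]}]'

```text
t: 17.27
eef_pos: [0.434, -0.276, 0.1992]
ee_rot: [-3.142, -0.0, -0.195]
force: [0.2, 0.1, 1.1]
width: 0.0877
gripper_force: 0.0
```

Run:
```python
from h import *
s=get_state();c=camera_model("wrist");f=grab_frame("wrist")
print(s['t'],s['eef_pos'],s['ee_rot'][2],s['width'])
g=grab_frame("scene")
a=cv2.resize(f,(800,600),interpolation=cv2.INTER_CUBIC)[:360]
b=cv2.resize(g[200:260,120:230],(440,240),interpolation=cv2.INTER_CUBIC)
o=np.zeros((600,800,3),np.uint8);o[:360]=a;o[360:,:440]=b
cv2.imwrite("pics/w5.png",o)
for p in ([.434,-.276,.026],[.601,-.1291,.036],[.6247,-.2007,.07]): print(p,w2px(c,p)/.64,(w2px(camera_model("scene"),p)-[120,200])*4+[0,360])
```

```text
17.2667 [ 0.43398138 -0.27603808  0.19922357] -0.1950270352145287 0.087713080790383
[0.434, -0.276, 0.026] [400.82157219 269.47805502] [143.06613351 279.40499575]
[0.601, -0.1291, 0.036] [144.39254724  79.06091077] [327.07905717 418.45174151]
[0.6247, -0.2007, 0.07] [216.50882886   1.07395859] [225.29900492 427.64487595]
```

View pics/w5.png

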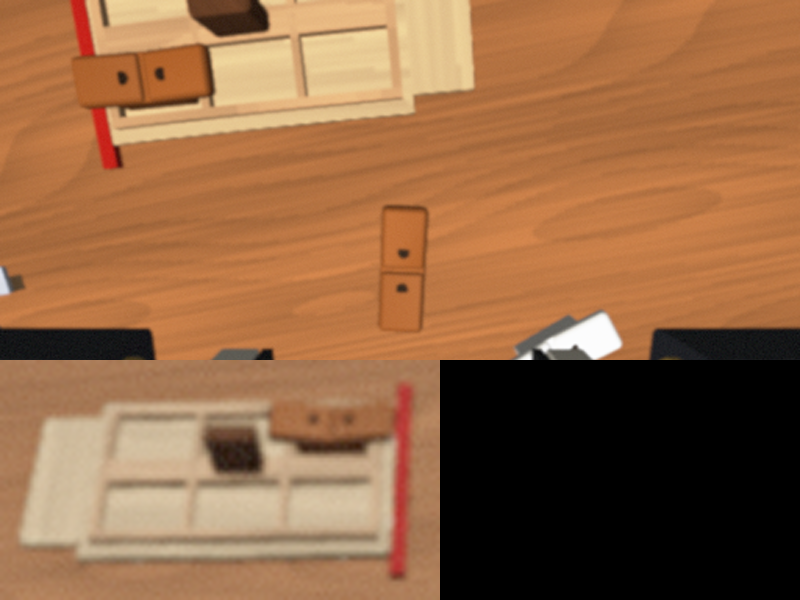

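Cleat A sits in its pocket: centre (141,78), predicted (144,79). Cleat B is at (402,271), under the gripper.

>>> apply_moves --steps '[{"translation": [0, 0, -0.15], "rotation": [0, 0, 0]}, {"translation": [0, 0, -0.3], "rotation": [0, 0, 0]}, {"translation": [0, 0, -0.45], "rotation": [0, 0, 0]}, {"translation": [0, 0, -0.6], "rotation": [0, 0, 0]}, {"translation": [0, 0, -0.7], "rotation": [0, 0, 0]}, {"translation": [0, 0, -0.77], "rotation": [0, 0, 0]}, {"translation": [0, 0, -0.82], "rotation": [0, 0, 0]}, {"translation": [0, 0, -0.845], "rotation": [0, 0, 0]}, {"translation": [0, 0, -0.845], "rotation": [0, 0, 0]}, {"translation": [0, 0, -0.845], "rotation": [0, 0, 0]}]'

```text
t: 18.2
eef_pos: [0.4342, -0.2761, -0.0118]
ee_rot: [3.141, 0.0, -0.194]
force: [0.6, 0.1, 0.5]
width: 0.0878
gripper_force: 0.0
```

>>> apply_moves --steps '[{"translation": [0, 0, 0], "rotation": [0, 0, 0]}, {"translation": [0, 0, 0], "rotation": [0, 0, 0]}, {"translation": [0, 0, 0], "rotation": [0, 0, 0]}, {"translation": [0, 0, 0], "rotation": [0, 0, 0]}, {"translation": [0, 0, 0], "rotation": [0, 0, 0]}, {"translation": [0, 0, 0], "rotation": [0, 0, 0]}, {"translation": [0, 0, 0], "rotation": [0, 0, 0]}, {"translation": [0, 0, 0], "rotation": [0, 0, 0]}, {"translation": [0, 0, 0], "rotation": [0, 0, 0]}, {"translation": [0, 0, 0], "rotation": [0, 0, 0]}]' --jaw 1 --newtons 30

```text
t: 19.03
eef_pos: [0.434, -0.276, -0.012]
ee_rot: [3.142, 0.0, -0.194]
force: [-0.6, 0.6, 1.1]
width: 0.0331
gripper_force: 29.8
```

>>> apply_moves --steps '[{"translation": [0, 0, 0.1], "rotation": [0, 0, 0]}, {"translation": [0, 0, 0.25], "rotation": [0, 0, 0]}, {"translation": [0, 0, 0.4], "rotation": [0, 0, 0]}, {"translation": [0.1, 0, 0.48], "rotation": [0, 0, -0.2]}, {"translation": [0.2, 0, 0.48], "rotation": [0, 0, -0.4]}, {"translation": [0.3, 0, 0.48], "rotation": [0, 0, -0.6]}, {"translation": [0.45, 0, 0.48], "rotation": [0, 0, -0.8]}, {"translation": [0.6, 0.014, 0.48], "rotation": [0, 0, -1]}, {"translation": [0.75, 0.014, 0.48], "rotation": [0, 0, -1]}, {"translation": [0.857, 0.014, 0.48], "rotation": [0, 0, -1]}]'

```text
t: 19.87
eef_pos: [0.6507, -0.2722, 0.1071]
ee_rot: [3.141, 0.0, -0.718]
force: [0.6, 0.4, -0.6]
width: 0.0336
gripper_force: 29.8
```

>>> apply_moves --steps '[{"translation": [0, 0, 0], "rotation": [0, 0, -0.2]}, {"translation": [0, 0, 0], "rotation": [0, 0, -0.4]}, {"translation": [0, 0, 0], "rotation": [0, 0, -0.6]}, {"translation": [0, 0, 0], "rotation": [0, 0, -0.8]}, {"translation": [0, 0, 0], "rotation": [0, 0, -1]}, {"translation": [0, 0, 0], "rotation": [0, 0, -1]}, {"translation": [0, 0, 0], "rotation": [0, 0, -1]}, {"translation": [0, 0, 0], "rotation": [0, 0, -1]}, {"translation": [0, 0, 0], "rotation": [0, 0, -1]}, {"translation": [0, 0, 0], "rotation": [0, 0, -1]}]'

```text
t: 20.7
eef_pos: [0.6482, -0.2725, 0.1079]
ee_rot: [3.142, 0.0, -1.239]
force: [-0.7, -0.2, -0.9]
width: 0.0332
gripper_force: 29.8
```

>>> apply_moves --steps '[{"translation": [0, 0, 0], "rotation": [0, 0, -0.2]}, {"translation": [0, 0, 0], "rotation": [0, 0, -0.4]}, {"translation": [0, 0, 0], "rotation": [0, 0, -0.6]}, {"translation": [0, 0, 0], "rotation": [0, 0, -0.83]}, {"translation": [0, 0, 0], "rotation": [0, 0, -0.83]}, {"translation": [0, 0, 0], "rotation": [0, 0, -0.83]}, {"translation": [0, 0, 0], "rotation": [0, 0, -0.83]}, {"translation": [0, 0, 0], "rotation": [0, 0, -0.83]}, {"translation": [0, 0, 0], "rotation": [0, 0, -0.83]}, {"translation": [0, 0, 0], "rotation": [0, 0, -0.83]}]'

```text
t: 21.53
eef_pos: [0.6482, -0.2725, 0.108]
ee_rot: [3.142, -0.0, -1.674]
force: [-0.0, 0.4, -0.6]
width: 0.0332
gripper_force: 29.8
```

Run:
```python
from h import *
s=get_state();c=camera_model("wrist");f=grab_frame("wrist")
print(s['t'],s['eef_pos'],s['ee_rot'][2],s['width'])
g=grab_frame("side")
a=cv2.resize(f,(512,384)); b=cv2.resize(g[150:350,250:398],(284,384),interpolation=cv2.INTER_CUBIC)
cv2.imwrite("pics/w6.png",np.hstack([a,b]))
```

```text
21.5333 [ 0.64822292 -0.2725306   0.10797031] -1.674279833050139 0.03322724123774077
```

View pics/w6.png

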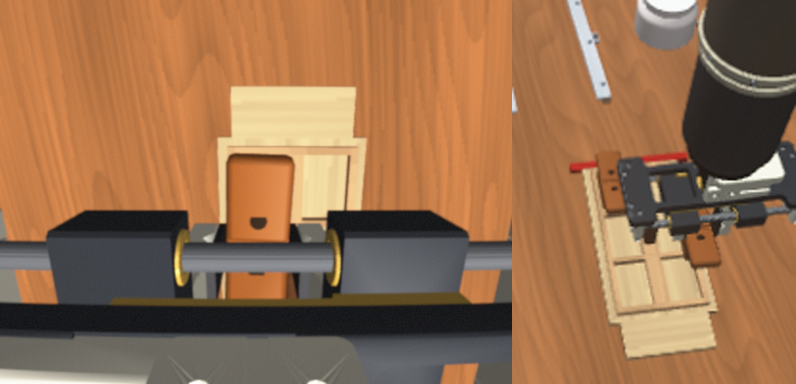

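Run:
```python
from h import *
c=camera_model("wrist")
p=rep(c,[("L",219,139,.02),("R",366,139,.02),("tL",231,87,.01),("tR",356,87,.01),("pr0",350,158,.02),("pr1",302,158,.02)],1)
for k,v in p.items(): print(k,v.round(4))
L,R=p["L"],p["R"];print(np.linalg.norm(L-R),ax(R,L),ax(p["tR"],p["tL"]))
m=(L+R)/2;t=(p["tL"]+p["tR"])/2
a=np.radians(-96);ux=np.array([np.cos(a),np.sin(a)]);uy=np.array([-ux[1],ux[0]])
for nm,f in(("end",m[:2]-.115*ux),("tong",t[:2]-.16*ux)): print(nm,"foot",f,"pocket1",f+.069*ux+.031*uy)
pm=(p["pr0"]+p["pr1"])/2; print("lane2 y rel foot1", (pm[:2]+.062*uy))
```

```text
L [ 0.679 -0.321  0.02 ]
R [ 0.5486 -0.3076  0.02  ]
tL [ 0.6637 -0.3647  0.01  ]
tR [ 0.5529 -0.3535  0.01  ]
pr0 [ 0.5636 -0.292   0.02  ]
pr1 [ 0.6069 -0.2964  0.02  ]
0.1311015524514902 -5.9 -5.8
end foot [ 0.62584569 -0.1999254 ] pocket1 [ 0.6494634  -0.27178779]
tong foot [ 0.62505726 -0.19997242] pocket1 [ 0.64867497 -0.27183481]
lane2 y rel foot1 [ 0.64689056 -0.30067369]
```

>>> apply_moves --steps '[{"translation": [0, 0, -0.12], "rotation": [0, 0, 0]}, {"translation": [0, 0, -0.22], "rotation": [0, 0, 0]}, {"translation": [0, 0, -0.3], "rotation": [0, 0, 0]}, {"translation": [0, 0, -0.35], "rotation": [0, 0, 0]}, {"translation": [0, 0, -0.38], "rotation": [0, 0, 0]}, {"translation": [0, 0, -0.4], "rotation": [0, 0, 0]}, {"translation": [0, 0, -0.41], "rotation": [0, 0, 0]}, {"translation": [0, 0, -0.42], "rotation": [0, 0, 0]}, {"translation": [0, 0, -0.43], "rotation": [0, 0, 0]}, {"translation": [0, 0, -0.435], "rotation": [0, 0, 0]}]'

```text
t: 22.47
eef_pos: [0.6487, -0.2726, -0.0002]
ee_rot: [-3.14, -0.0, -1.675]
force: [-0.3, 0.6, -1.7]
width: 0.0334
gripper_force: 29.8
```

>>> apply_moves --steps '[{"translation": [0, 0, 0], "rotation": [0, 0, 0]}, {"translation": [0, 0, 0], "rotation": [0, 0, 0]}, {"translation": [0, 0, 0], "rotation": [0, 0, 0]}, {"translation": [0, 0, 0], "rotation": [0, 0, 0]}, {"translation": [0, 0, 0], "rotation": [0, 0, 0]}, {"translation": [0, 0, 0], "rotation": [0, 0, 0]}, {"translation": [0, 0, 0], "rotation": [0, 0, 0]}, {"translation": [0, 0, 0.15], "rotation": [0, 0, 0]}, {"translation": [0, 0, 0.3], "rotation": [0, 0, 0]}, {"translation": [0, 0, 0.45], "rotation": [0, 0, 0]}]' --jaw -0.15

```text
t: 23.3
eef_pos: [0.6476, -0.2725, 0.1124]
ee_rot: [3.14, -0.0, -1.675]
force: [1.5, 0.3, 0.9]
width: 0.0505
gripper_force: 0.0
```

>>> apply_moves --steps '[{"translation": [-0.03, 0.1, 0.1], "rotation": [0, 0, 0]}, {"translation": [-0.06, 0.2, 0.1], "rotation": [0, 0, 0]}, {"translation": [-0.093, 0.29, 0.1], "rotation": [0, 0, 0]}, {"translation": [-0.093, 0.29, 0.1], "rotation": [0, 0, 0]}, {"translation": [-0.093, 0.29, 0.1], "rotation": [0, 0, 0]}, {"translation": [-0.093, 0.29, 0.1], "rotation": [0, 0, 0]}, {"translation": [-0.093, 0.29, 0.1], "rotation": [0, 0, 0]}, {"translation": [-0.093, 0.29, 0.1], "rotation": [0, 0, 0]}, {"translation": [-0.093, 0.29, 0.1], "rotation": [0, 0, 0]}, {"translation": [-0.093, 0.29, 0.1], "rotation": [0, 0, 0]}]'

```text
t: 24.13
eef_pos: [0.6249, -0.2006, 0.1363]
ee_rot: [3.141, -0.0, -1.676]
force: [-0.4, -0.1, 0.4]
width: 0.0502
gripper_force: 0.0
```

Run:
```python
from h import *
s=get_state();c=camera_model("wrist");f=grab_frame("wrist")
print(s['t'],s['eef_pos'],s['ee_rot'][2],s['width'])
g=grab_frame("scene");h=grab_frame("side")
o=np.zeros((600,800,3),np.uint8)
o[:300,:400]=cv2.resize(f,(400,300));o[:300,400:]=cv2.resize(g[180:270,110:230],(400,300),interpolation=cv2.INTER_CUBIC)
o[300:,:400]=cv2.resize(h[210:345,250:430],(400,300),interpolation=cv2.INTER_CUBIC);o[300:,400:]=cv2.resize(h[100:235,200:380],(400,300),interpolation=cv2.INTER_CUBIC)
cv2.imwrite("pics/w7.png",o)
print(w2px(c,[.6254,-.2,.07]))
```

```text
24.1333 [ 0.62492347 -0.20059459  0.13626426] -1.6762616493704805 0.05015341200735202
[258.49298963 194.62616868]
```

View pics/w7.png

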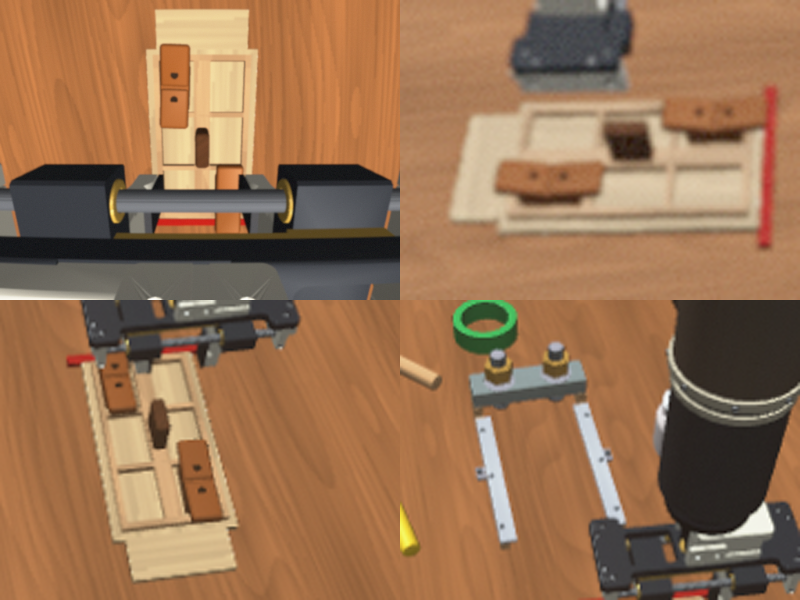

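Both cleats are seated in diagonal pockets. The handle is at wrist (258,188), about 4 mm further −y than I thought. Descending and gripping it.

>>> apply_moves --steps '[{"translation": [0, -0.014, -0.05], "rotation": [0, 0, 0]}, {"translation": [0, -0.014, -0.15], "rotation": [0, 0, 0]}, {"translation": [0, -0.014, -0.25], "rotation": [0, 0, 0]}, {"translation": [0, -0.014, -0.35], "rotation": [0, 0, 0]}, {"translation": [0, -0.014, -0.42], "rotation": [0, 0, 0]}, {"translation": [0, -0.014, -0.46], "rotation": [0, 0, 0]}, {"translation": [0, -0.014, -0.48], "rotation": [0, 0, 0]}, {"translation": [0, -0.014, -0.497], "rotation": [0, 0, 0]}, {"translation": [0, -0.014, -0.497], "rotation": [0, 0, 0]}, {"translation": [0, -0.014, -0.497], "rotation": [0, 0, 0]}]'

```text
t: 25.12
eef_pos: [0.6257, -0.2036, 0.0133]
ee_rot: [-3.14, -0.0, -1.675]
force: [0.1, -0.6, -0.2]
width: 0.0503
gripper_force: 0.0
```

>>> apply_moves --steps '[{"translation": [0, 0, 0], "rotation": [0, 0, 0]}, {"translation": [0, 0, 0], "rotation": [0, 0, 0]}, {"translation": [0, 0, 0], "rotation": [0, 0, 0]}, {"translation": [0, 0, 0], "rotation": [0, 0, 0]}, {"translation": [0, 0, 0], "rotation": [0, 0, 0]}, {"translation": [0, 0, 0], "rotation": [0, 0, 0]}, {"translation": [0, 0, 0], "rotation": [0, 0, 0]}, {"translation": [0, 0, 0], "rotation": [0, 0, 0]}, {"translation": [0, 0, 0], "rotation": [0, 0, 0]}, {"translation": [0, 0, 0], "rotation": [0, 0, 0]}]' --jaw 1 --newtons 60

```text
t: 25.95
eef_pos: [0.6243, -0.2035, 0.0125]
ee_rot: [3.14, -0.0, -1.676]
force: [-5.7, 1.1, 5.1]
width: 0.0156
gripper_force: 60.0
```

>>> apply_moves --steps '[{"translation": [0, 0, 0.02], "rotation": [0, 0, 0]}, {"translation": [0, 0, 0.036], "rotation": [0, 0, 0]}, {"translation": [0, 0, 0.036], "rotation": [0, 0, 0]}, {"translation": [0, 0, 0.036], "rotation": [0, 0, 0.1]}, {"translation": [0, 0, 0.036], "rotation": [0, 0, 0.2]}, {"translation": [0, 0, 0.036], "rotation": [0, 0, 0.3]}, {"translation": [0, 0, 0.036], "rotation": [0, 0, 0.4]}, {"translation": [0, 0, 0.036], "rotation": [0, 0, 0.5]}, {"translation": [0, 0, 0.036], "rotation": [0, 0, 0.6]}, {"translation": [0, 0, 0.036], "rotation": [0, 0, 0.7]}]'

```text
t: 26.78
eef_pos: [0.625, -0.2034, 0.021]
ee_rot: [3.142, 0.0, -1.307]
force: [-0.3, 0.1, -4.2]
width: 0.0153
gripper_force: 60.0
```

Run:
```python
from h import *
s=get_state();print(s['force'],s['width'],s['eef_pos'],s['q'][5])
c1=dict(camera_model("wrist"));c1["xyz"]=np.array([0.51586115,-0.22144073,0.44524546]);c1["rotation"]=np.array([2.89535276,4.90144718e-04,-1.72887378])
c3=dict(c1);c3["xyz"]=np.array([0.49668463,-0.16823615,0.41174855]);c3["rotation"]=np.array([2.90011965,1.85824247e-03,-1.76474270])
for c,l in((c1,[("Lo",121,249,.018),("Li",127,271,.018),("Uo",84,97,.018),("Ui",78,76,.018),("L far",0,268,.018)]),(c3,[("L1",152,233,.018),("L2",160,257,.018),("U1",104,41,.018),("U2",112,63,.018)])):
    for k,v in rep(c,l).items(): print(k,v.round(4))
```

```text
[-0.34930743  0.13847967 -4.17361748] 0.015286105351712861 [ 0.62502197 -0.20342514  0.02098821] 0.2831091442349716
Lo [0.4973 0.0335 0.018 ]
Li [0.4774 0.0338 0.018 ]
Uo [0.6258 0.0293 0.018 ]
Ui [0.6428 0.0297 0.018 ]
L far [0.4996 0.1519 0.018 ]
L1 [0.4972 0.0379 0.018 ]
L2 [0.4772 0.0373 0.018 ]
U1 [0.6433 0.0318 0.018 ]
U2 [0.627  0.0304 0.018 ]
```

>>> apply_moves --steps '[{"translation": [-0.01, 0, 0], "rotation": [0, 0, 0.1]}, {"translation": [-0.02, 0, 0], "rotation": [0, 0, 0.2]}, {"translation": [-0.03, 0, 0], "rotation": [0, 0, 0.3]}, {"translation": [-0.04, 0.01, 0], "rotation": [0, 0, 0.4]}, {"translation": [-0.05, 0.02, 0], "rotation": [0, 0, 0.5]}, {"translation": [-0.06, 0.03, 0], "rotation": [0, 0, 0.6]}, {"translation": [-0.07, 0.03, 0], "rotation": [0, 0, 0.7]}, {"translation": [-0.08, 0.03, 0], "rotation": [0, 0, 0.8]}, {"translation": [-0.09, 0.03, 0], "rotation": [0, 0, 0.9]}, {"translation": [-0.1, 0.03, 0], "rotation": [0, 0, 1]}]'

```text
t: 27.62
eef_pos: [0.5999, -0.1959, 0.0211]
ee_rot: [-3.141, 0.0, -0.783]
force: [0.5, 0.4, -5.4]
width: 0.0158
gripper_force: 60.0
```

>>> apply_moves --steps '[{"translation": [-0.01, 0, 0], "rotation": [0, 0, 0.1]}, {"translation": [-0.02, 0, 0], "rotation": [0, 0, 0.2]}, {"translation": [-0.03, 0, 0], "rotation": [0, 0, 0.3]}, {"translation": [-0.04, 0.01, 0], "rotation": [0, 0, 0.4]}, {"translation": [-0.05, 0.02, 0], "rotation": [0, 0, 0.5]}, {"translation": [-0.06, 0.03, 0], "rotation": [0, 0, 0.6]}, {"translation": [-0.07, 0.03, 0], "rotation": [0, 0, 0.7]}, {"translation": [-0.08, 0.03, 0], "rotation": [0, 0, 0.8]}, {"translation": [-0.09, 0.03, 0], "rotation": [0, 0, 0.9]}, {"translation": [-0.1, 0.03, 0], "rotation": [0, 0, 1]}]'

```text
t: 28.45
eef_pos: [0.575, -0.1884, 0.0212]
ee_rot: [-3.141, -0.0, -0.259]
force: [0.0, -1.1, -4.6]
width: 0.0155
gripper_force: 60.0
```

>>> apply_moves --steps '[{"translation": [-0.01, 0, 0], "rotation": [0, 0, 0.1]}, {"translation": [-0.02, 0, 0], "rotation": [0, 0, 0.2]}, {"translation": [-0.03, 0, 0], "rotation": [0, 0, 0.3]}, {"translation": [-0.04, 0.01, 0], "rotation": [0, 0, 0.4]}, {"translation": [-0.05, 0.02, 0], "rotation": [0, 0, 0.5]}, {"translation": [-0.06, 0.02, 0], "rotation": [0, 0, 0.6]}, {"translation": [-0.06, 0.02, 0], "rotation": [0, 0, 0.7]}, {"translation": [-0.06, 0.02, 0], "rotation": [0, 0, 0.8]}, {"translation": [-0.06, 0.02, 0], "rotation": [0, 0, 0.9]}, {"translation": [-0.06, 0.02, 0], "rotation": [0, 0, 1]}]'

```text
t: 29.28
eef_pos: [0.5601, -0.1835, 0.0213]
ee_rot: [-3.142, -0.0, 0.264]
force: [-0.4, 0.0, -5.8]
width: 0.0154
gripper_force: 60.0
```

>>> apply_moves --steps '[{"translation": [0, 0, 0], "rotation": [0, 0, 0.1]}, {"translation": [0, 0, 0], "rotation": [0, 0, 0.2]}, {"translation": [0, 0, 0], "rotation": [0, 0, 0.3]}, {"translation": [0, 0, 0], "rotation": [0, 0, 0.4]}, {"translation": [0, 0, 0], "rotation": [0, 0, 0.5]}, {"translation": [0, 0, 0], "rotation": [0, 0, 0.6]}, {"translation": [0, 0, 0], "rotation": [0, 0, 0.7]}, {"translation": [0, 0, 0], "rotation": [0, 0, 0.8]}, {"translation": [0, 0, 0], "rotation": [0, 0, 0.9]}, {"translation": [0, 0, 0], "rotation": [0, 0, 1]}]'

```text
t: 30.12
eef_pos: [0.5601, -0.1834, 0.0212]
ee_rot: [3.142, -0.0, 0.788]
force: [-0.5, -0.5, -4.1]
width: 0.0154
gripper_force: 60.0
```

>>> apply_moves --steps '[{"translation": [0, 0, 0], "rotation": [0, 0, 0.1]}, {"translation": [0, 0, 0], "rotation": [0, 0, 0.2]}, {"translation": [0, 0, 0], "rotation": [0, 0, 0.3]}, {"translation": [0, 0, 0], "rotation": [0, 0, 0.4]}, {"translation": [0, 0, 0], "rotation": [0, 0, 0.5]}, {"translation": [0, 0, 0], "rotation": [0, 0, 0.6]}, {"translation": [0, 0, 0], "rotation": [0, 0, 0.7]}, {"translation": [0, 0, 0], "rotation": [0, 0, 0.8]}, {"translation": [0, 0, 0], "rotation": [0, 0, 0.9]}, {"translation": [0, 0, 0], "rotation": [0, 0, 1]}]'

```text
t: 30.95
eef_pos: [0.5602, -0.1834, 0.0212]
ee_rot: [3.141, -0.0, 1.311]
force: [-0.2, 0.4, -5.7]
width: 0.0157
gripper_force: 60.0
```

Run:
```python
from h import *
s=get_state();c=camera_model("wrist");f=grab_frame("wrist")
print(s['t'],s['eef_pos'],s['ee_rot'],s['width'],s['force'],s['q'])
cv2.imwrite("pics/w8.png",cv2.resize(f,(800,600),interpolation=cv2.INTER_CUBIC))
```

```text
30.95 [ 0.56017186 -0.18343488  0.02123615] [ 3.14138299e+00 -1.94655399e-04  1.31147714e+00] 0.015708965618159838 [-0.16422665  0.36435113 -5.72100814] [ 1.48732088e-02  3.80289431e-01 -3.86080027e-01 -1.81341729e-04
 -8.04172336e-01  2.86752602e+00]
```

View pics/w8.png

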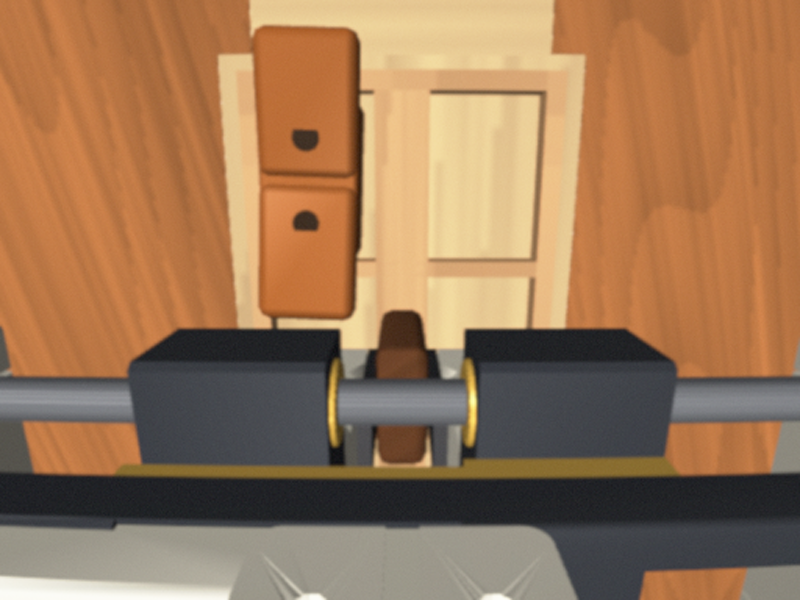

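The tray is square and centred on the tool (front edge 219–584 px, centre 401.5). Now I'll set it down, line it up with the jig and put the tongue in.

>>> apply_moves --steps '[{"translation": [-0.004, 0.03, 0], "rotation": [0, 0, 0]}, {"translation": [-0.008, 0.06, 0], "rotation": [0, 0, 0]}, {"translation": [-0.012, 0.1, 0], "rotation": [0, 0, 0.08]}, {"translation": [-0.016, 0.14, 0], "rotation": [0, 0, 0.16]}, {"translation": [-0.02, 0.17, 0], "rotation": [0, 0, 0.24]}, {"translation": [-0.02, 0.19, 0], "rotation": [0, 0, 0.32]}, {"translation": [-0.02, 0.2, 0], "rotation": [0, 0, 0.4]}, {"translation": [-0.02, 0.2, -0.01], "rotation": [0, 0, 0.43]}, {"translation": [-0.02, 0.2, -0.022], "rotation": [0, 0, 0.43]}, {"translation": [-0.02, 0.2, -0.033], "rotation": [0, 0, 0.43]}]'

```text
t: 31.83
eef_pos: [0.5549, -0.1331, 0.0129]
ee_rot: [3.142, -0.0, 1.534]
force: [-0.5, -0.1, -4.9]
width: 0.016
gripper_force: 60.0
```

>>> apply_moves --steps '[{"translation": [0, 0.02, 0], "rotation": [0, 0, 0]}, {"translation": [0, 0.04, 0], "rotation": [0, 0, 0]}, {"translation": [0, 0.06, 0], "rotation": [0, 0, 0]}, {"translation": [0.001, 0.08, 0], "rotation": [0, 0, 0]}, {"translation": [0.002, 0.1, 0], "rotation": [0, 0, 0]}, {"translation": [0.003, 0.12, 0], "rotation": [0, 0, 0]}, {"translation": [0.004, 0.14, 0], "rotation": [0, 0, 0]}, {"translation": [0.005, 0.154, 0], "rotation": [0, 0, 0]}, {"translation": [0.005, 0.154, 0], "rotation": [0, 0, 0]}, {"translation": [0.005, 0.154, 0], "rotation": [0, 0, 0]}]'

```text
t: 32.67
eef_pos: [0.5563, -0.0948, 0.0133]
ee_rot: [3.142, -0.0, 1.535]
force: [-0.2, 1.2, -5.2]
width: 0.0154
gripper_force: 60.0
```

Run:
```python
from h import *
s=get_state();c=camera_model("wrist");f=grab_frame("wrist")
print(s['t'],s['eef_pos'],s['ee_rot'],s['width'],s['force'],s['q'][5])
np.save("pics/w9.npy",f)
o=cv2.resize(f[:230],(800,359),interpolation=cv2.INTER_CUBIC)
g=grab_frame("side");np.save("pics/s9.npy",g)
o2=np.zeros((600,800,3),np.uint8);o2[:359]=o
o2[360:]=cv2.resize(g[100:196,200:360],(400,240),interpolation=cv2.INTER_CUBIC)[:, :1].repeat(800,1)*0
o2[360:,:400]=cv2.resize(g[100:196,200:360],(400,240),interpolation=cv2.INTER_CUBIC)
h=grab_frame("scene");np.save("pics/c9.npy",h);o2[360:,400:]=cv2.resize(h[150:246,240:400],(400,240),interpolation=cv2.INTER_CUBIC)
cv2.imwrite("pics/w9.png",o2)
```

```text
32.6667 [ 0.55629704 -0.09476627  0.01325798] [ 3.14150830e+00 -3.25616078e-06  1.53462916e+00] 0.015354683917373239 [-0.15969564  1.217453   -5.18203011] 2.927337793280836
```

View pics/w9.png

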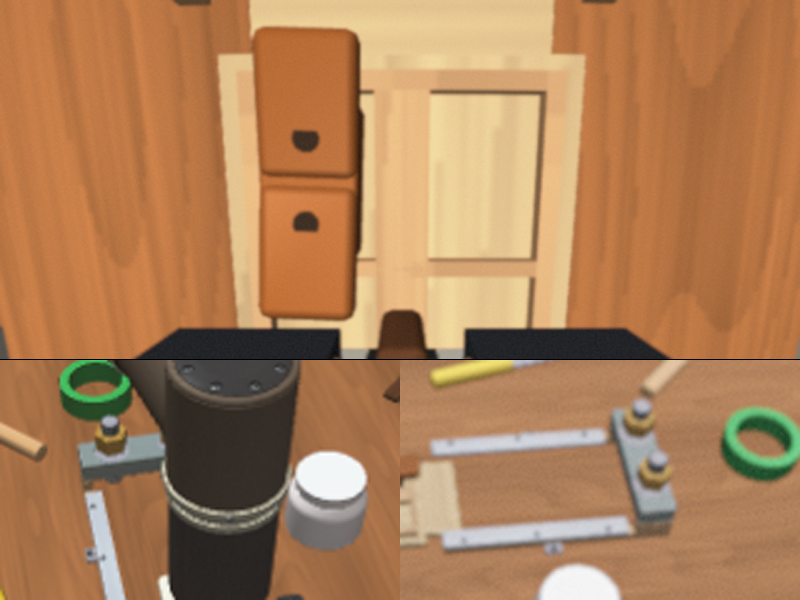

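The tongue is between the rails. The rail ends at the top edge (inner edges about 210 and 582, mid 396) sit roughly 2 mm left of the tray's mid (401.5). I'll shift, advance 9 mm and measure numerically.

>>> apply_moves --steps '[{"translation": [-0.003, 0.01, 0], "rotation": [0, 0, 0]}, {"translation": [-0.006, 0.02, 0], "rotation": [0, 0, 0]}, {"translation": [-0.008, 0.036, 0], "rotation": [0, 0, 0]}, {"translation": [-0.008, 0.036, 0], "rotation": [0, 0, 0]}, {"translation": [-0.008, 0.036, 0], "rotation": [0, 0, 0]}, {"translation": [-0.008, 0.036, 0], "rotation": [0, 0, 0]}, {"translation": [-0.008, 0.036, 0], "rotation": [0, 0, 0]}, {"translation": [-0.008, 0.036, 0], "rotation": [0, 0, 0]}, {"translation": [-0.008, 0.036, 0], "rotation": [0, 0, 0]}, {"translation": [-0.008, 0.036, 0], "rotation": [0, 0, 0]}]'

```text
t: 33.65
eef_pos: [0.5543, -0.0861, 0.0132]
ee_rot: [3.142, 0.0, 1.534]
force: [0.4, -0.1, -5.2]
width: 0.0154
gripper_force: 60.0
```

```bash
cat > rail.py <<'E'
from h import *
def run():
    s=get_state();c=camera_model("wrist");f=grab_frame("wrist")
    print(s['t'],s['eef_pos'].round(4),s['ee_rot'][2].round(4),s['force'].round(1))
    hsv=cv2.cvtColor(f,cv2.COLOR_BGR2HSV)
    for v in range(0,40,3):
        m=(hsv[v,:,1]<50)&(hsv[v,:,2]>120)
        r=np.flatnonzero(np.diff(np.r_[0,m.astype(int),0]))
        print(v,[(int(a),int(b)) for a,b in zip(r[::2],r[1::2]) if b-a>4])
    return s,c,f,hsv
if __name__=="__main__":
    s,c,f,hsv=run()
    print("sat row2",hsv[2,95:160,1].tolist());print("val",hsv[2,95:160,2].tolist())
    g=hsv[42,:,1].astype(int);print("row42",[(i,int(g[i])) for i in range(130,385,4)])
E
python3 rail.py
```

```text
33.65 [ 0.5543 -0.0861  0.0132] 1.5341 [ 0.4 -0.1 -5.2]
0 [(105, 146), (368, 410)]
3 [(105, 146), (368, 409)]
6 [(106, 146), (368, 409)]
9 [(106, 145)]
12 []
15 []
18 []
21 []
24 []
27 []
30 []
33 []
36 []
39 []
sat row2 [160, 161, 164, 164, 162, 160, 164, 163, 162, 112, 43, 8, 10, 12, 11, 12, 12, 12, 12, 12, 14, 11, 14, 11, 11, 11, 12, 13, 11, 12, 12, 12, 11, 11, 11, 12, 12, 11, 11, 11, 11, 10, 11, 12, 11, 13, 12, 12, 13, 18, 18, 35, 118, 150, 163, 164, 162, 163, 162, 160, 164, 162, 163, 154, 126]
val [191, 190, 187, 188, 189, 188, 188, 189, 187, 191, 203, 217, 229, 228, 229, 228, 229, 229, 231, 228, 226, 226, 226, 227, 228, 227, 228, 227, 227, 230, 231, 231, 231, 230, 230, 232, 233, 234, 234, 233, 231, 230, 229, 231, 232, 234, 233, 233, 231, 202, 143, 103, 132, 161, 169, 168, 168, 166, 167, 174, 177, 184, 183, 182, 192]
row42 [(130, 160), (134, 161), (138, 150), (142, 94), (146, 94), (150, 95), (154, 94), (158, 95), (162, 129), (166, 184), (170, 181), (174, 182), (178, 183), (182, 181), (186, 177), (190, 176), (194, 174), (198, 181), (202, 171), (206, 176), (210, 178), (214, 176), (218, 173), (222, 176), (226, 189), (230, 103), (234, 92), (238, 94), (242, 90), (246, 95), (250, 98), (254, 96), (258, 94), (262, 93), (266, 93), (270, 90), (274, 89), (278, 90), (282, 89), (286, 91), (290, 93), (294, 93), (298, 93), (302, 92), (306, 92), (310, 91), (314, 90), (318, 91), (322, 96), (326, 96), (330, 96), (334, 91), (338, 90), (342, 91), (346, 92), (350, 92), (354, 90), (358, 94), (362, 95), (366, 94), (370, 95), (374, 123), (378, 163), (382, 159)]
```

Run:
```python
from h import *
c=camera_model("wrist");f=grab_frame("wrist").astype(float);g=cv2.cvtColor(f.astype(np.uint8),cv2.COLOR_BGR2HSV)[:,:,1].astype(float)
def cross(col,lo,hi,th):
    p=g[lo:hi,col-4:col+5].mean(1);i=np.flatnonzero((p[:-1]-th)*(p[1:]-th)<=0)
    return [round(lo+float(k+(th-p[k])/(p[k+1]-p[k])),2) for k in i]
for col in (115,122,135,380,392,400): print(col,cross(col,0,24,60))
for col in (150,365): print("tray front",col,cross(col,20,50,125))
for v,u in((9.5,125),(9.5,390)): print(px2w(c,(u,v),.018).round(4))
```

```text
115 [12.12]
122 [12.05]
135 [11.49]
380 [9.87]
392 [10.48]
400 [10.4]
tray front 150 [33.92]
tray front 365 [34.1]
[0.4869 0.0383 0.018 ]
[0.6341 0.0329 0.018 ]
```

>>> apply_moves --steps '[{"translation": [0, 0.004, -0.002], "rotation": [0, 0, 0.005]}, {"translation": [0, 0.008, -0.004], "rotation": [0, 0, 0.01]}, {"translation": [0, 0.012, -0.006], "rotation": [0, 0, 0.01]}, {"translation": [0, 0.016, -0.007], "rotation": [0, 0, 0.01]}, {"translation": [0, 0.02, -0.007], "rotation": [0, 0, 0.01]}, {"translation": [0, 0.024, -0.007], "rotation": [0, 0, 0.01]}, {"translation": [0, 0.024, -0.007], "rotation": [0, 0, 0.01]}, {"translation": [0, 0.024, -0.007], "rotation": [0, 0, 0.01]}, {"translation": [0, 0.024, -0.007], "rotation": [0, 0, 0.01]}, {"translation": [0, 0.024, -0.007], "rotation": [0, 0, 0.01]}]'

```text
t: 34.58
eef_pos: [0.5552, -0.0804, 0.0125]
ee_rot: [3.14, 0.001, 1.54]
force: [-1.7, -5.6, 6.3]
width: 0.0153
gripper_force: 60.0
```

```bash
python3 rail.py | head -16
python3 - <<'E'
from h import *
c=camera_model("wrist");f=grab_frame("wrist")
hs=cv2.cvtColor(f,cv2.COLOR_BGR2HSV)[:,:,1].astype(float)
def cross(col,lo,hi,th):
    p=hs[lo:hi,col-4:col+5].mean(1);i=np.flatnonzero((p[:-1]-th)*(p[1:]-th)<=0)
    return [round(lo+float(k+(th-p[k])/(p[k+1]-p[k])),2) for k in i]
for col in (115,122,135,380,392,400): print(col,cross(col,0,34,60))
for r in (44,60): 
    i=np.flatnonzero(hs[r,120:400]<125)+120; print(r,i.min(),i.max())
E
```

```text
34.5833 [ 0.5552 -0.0804  0.0125] 1.54 [-1.7 -5.6  6.3]
0 [(105, 145), (368, 410)]
3 [(105, 145), (368, 410)]
6 [(105, 146), (368, 410)]
9 [(105, 146), (368, 409)]
12 [(106, 146), (368, 409)]
15 [(106, 146), (367, 409)]
18 [(106, 146), (367, 409)]
21 []
24 []
27 []
30 []
33 []
36 []
39 []
sat row2 [163, 164, 163, 161, 162, 161, 161, 160, 133, 69, 17, 9, 12, 10, 12, 11, 12, 11, 11, 11, 12, 15, 12, 12, 12, 11, 12, 11, 12, 11, 11, 11, 11, 11, 11, 12, 11, 11, 11, 12, 12, 12, 11, 11, 11, 12, 11, 10, 19, 19, 11, 70, 127, 156, 162, 162, 160, 158, 164, 162, 162, 166, 163, 156, 127]
115 [21.37]
122 [21.34]
135 [20.9]
380 [21.24]
392 [21.81]
400 [21.59]
44 139 374
60 141 373
```

Lateral and yaw alignment are both within about 0.4 mm. Sliding in.

>>> apply_moves --steps '[{"translation": [0, 0.016, 0.001], "rotation": [0, 0, 0]}, {"translation": [0.001, 0.032, 0.001], "rotation": [0, 0, 0]}, {"translation": [0.0015, 0.048, 0.001], "rotation": [0, 0, 0]}, {"translation": [0.002, 0.064, 0.001], "rotation": [0, 0, 0]}, {"translation": [0.0025, 0.08, 0.001], "rotation": [0, 0, 0]}, {"translation": [0.003, 0.096, 0.001], "rotation": [0, 0, 0]}, {"translation": [0.0035, 0.112, 0.001], "rotation": [0, 0, 0]}, {"translation": [0.004, 0.128, 0.001], "rotation": [0, 0, 0]}, {"translation": [0.0045, 0.144, 0.001], "rotation": [0, 0, 0]}, {"translation": [0.005, 0.16, 0.001], "rotation": [0, 0, 0]}]'

```text
t: 35.52
eef_pos: [0.5562, -0.0403, 0.0125]
ee_rot: [3.14, 0.001, 1.54]
force: [-0.4, -5.5, 4.1]
width: 0.0154
gripper_force: 60.0
```

>>> apply_moves --steps '[{"translation": [0.001, 0.032, 0], "rotation": [0, 0, 0]}, {"translation": [0.002, 0.064, 0], "rotation": [0, 0, 0]}, {"translation": [0.003, 0.096, 0], "rotation": [0, 0, 0]}, {"translation": [0.004, 0.128, 0], "rotation": [0, 0, 0]}, {"translation": [0.005, 0.16, 0], "rotation": [0, 0, 0]}, {"translation": [0.006, 0.192, 0], "rotation": [0, 0, 0]}, {"translation": [0.007, 0.224, 0], "rotation": [0, 0, 0]}, {"translation": [0.008, 0.256, 0], "rotation": [0, 0, 0]}, {"translation": [0.009, 0.288, 0], "rotation": [0, 0, 0]}, {"translation": [0.01, 0.32, 0], "rotation": [0, 0, 0]}]'

```text
t: 36.35
eef_pos: [0.5584, 0.0398, 0.0125]
ee_rot: [3.141, 0.001, 1.54]
force: [-0.1, -6.8, 5.3]
width: 0.0156
gripper_force: 60.0
```

```bash
python3 rail.py | head -16
python3 - <<'E'
from h import *
f=grab_frame("wrist")
hs=cv2.cvtColor(f,cv2.COLOR_BGR2HSV)[:,:,1].astype(float)
for r in (60,100,150):
    m=hs[r]<60; rr=np.flatnonzero(np.diff(np.r_[0,m.astype(int),0])); print(r,[(int(a),int(b)) for a,b in zip(rr[::2],rr[1::2]) if b-a>4])
E
```

```text
36.35 [0.5584 0.0398 0.0125] 1.5398 [-0.1 -6.8  5.3]
0 [(105, 146), (369, 411)]
3 [(105, 146), (369, 411)]
6 [(93, 146), (369, 423)]
9 [(94, 146), (368, 423)]
12 [(94, 147), (368, 422)]
15 [(94, 147), (368, 422)]
18 [(106, 147), (369, 410)]
21 [(107, 147), (369, 409)]
24 [(107, 115), (121, 147), (368, 395), (401, 409)]
27 [(108, 114), (124, 147), (368, 392), (402, 409)]
30 [(108, 114), (125, 148), (367, 392), (402, 409)]
33 [(108, 116), (123, 148), (367, 393), (400, 408)]
36 [(108, 148), (367, 408)]
39 [(109, 148), (367, 408)]
sat row2 [19, 27, 27, 32, 30, 29, 30, 26, 15, 22, 22, 20, 16, 14, 12, 14, 11, 12, 12, 15, 14, 15, 14, 15, 14, 14, 15, 14, 14, 14, 15, 15, 15, 12, 15, 14, 12, 11, 12, 12, 12, 15, 13, 15, 12, 13, 13, 11, 18, 18, 19, 10, 87, 138, 159, 163, 164, 162, 162, 164, 166, 160, 159, 155, 126]
60 [(110, 150), (365, 406)]
100 [(114, 153), (362, 402)]
150 [(118, 157), (359, 397)]
```

>>> apply_moves --steps '[{"translation": [0.001, 0.032, 0], "rotation": [0, 0, 0]}, {"translation": [0.002, 0.064, 0], "rotation": [0, 0, 0]}, {"translation": [0.003, 0.096, 0], "rotation": [0, 0, 0]}, {"translation": [0.004, 0.128, 0], "rotation": [0, 0, 0]}, {"translation": [0.005, 0.16, 0], "rotation": [0, 0, 0]}, {"translation": [0.006, 0.192, 0], "rotation": [0, 0, 0]}, {"translation": [0.007, 0.224, 0], "rotation": [0, 0, 0]}, {"translation": [0.008, 0.256, 0], "rotation": [0, 0, 0]}, {"translation": [0.009, 0.288, 0], "rotation": [0, 0, 0]}, {"translation": [0.01, 0.32, 0], "rotation": [0, 0, 0]}]'

```text
t: 37.28
eef_pos: [0.5607, 0.1194, 0.0125]
ee_rot: [3.141, 0.001, 1.54]
force: [-0.1, -7.4, 6.3]
width: 0.0156
gripper_force: 60.0
```

>>> apply_moves --steps '[{"translation": [0, 0.01, 0], "rotation": [0, 0, 0]}, {"translation": [0.001, 0.02, 0], "rotation": [0, 0, 0]}, {"translation": [0.001, 0.03, 0], "rotation": [0, 0, 0]}, {"translation": [0.001, 0.04, 0], "rotation": [0, 0, 0]}, {"translation": [0.002, 0.05, 0], "rotation": [0, 0, 0]}, {"translation": [0.002, 0.06, 0], "rotation": [0, 0, 0]}, {"translation": [0.002, 0.07, 0], "rotation": [0, 0, 0]}, {"translation": [0.003, 0.08, 0], "rotation": [0, 0, 0]}, {"translation": [0.003, 0.09, 0], "rotation": [0, 0, 0]}, {"translation": [0.003, 0.1, 0], "rotation": [0, 0, 0]}]'

```text
t: 38.12
eef_pos: [0.5615, 0.1441, 0.0125]
ee_rot: [3.141, 0.001, 1.54]
force: [0.4, -7.8, 5.8]
width: 0.0157
gripper_force: 60.0
```

Still free. A few more millimetres at a time until the force rises.

>>> apply_moves --steps '[{"translation": [0, 0.003, 0], "rotation": [0, 0, 0]}, {"translation": [0, 0.006, 0], "rotation": [0, 0, 0]}, {"translation": [0, 0.009, 0], "rotation": [0, 0, 0]}, {"translation": [0, 0.012, 0], "rotation": [0, 0, 0]}, {"translation": [0, 0.015, 0], "rotation": [0, 0, 0]}, {"translation": [0, 0.018, 0], "rotation": [0, 0, 0]}, {"translation": [0, 0.02, 0], "rotation": [0, 0, 0]}, {"translation": [0, 0.02, 0], "rotation": [0, 0, 0]}, {"translation": [0, 0.02, 0], "rotation": [0, 0, 0]}, {"translation": [0, 0.02, 0], "rotation": [0, 0, 0]}]'

```text
t: 38.95
eef_pos: [0.5615, 0.1491, 0.0125]
ee_rot: [3.141, 0.001, 1.54]
force: [0.3, -6.4, 6.6]
width: 0.0155
gripper_force: 60.0
```

>>> apply_moves --steps '[{"translation": [0, 0.003, 0], "rotation": [0, 0, 0]}, {"translation": [0, 0.006, 0], "rotation": [0, 0, 0]}, {"translation": [0, 0.008, 0], "rotation": [0, 0, 0]}, {"translation": [0, 0.01, 0], "rotation": [0, 0, 0]}, {"translation": [0, 0.012, 0], "rotation": [0, 0, 0]}, {"translation": [0, 0.012, 0], "rotation": [0, 0, 0]}, {"translation": [0, 0.012, 0], "rotation": [0, 0, 0]}, {"translation": [0, 0.012, 0], "rotation": [0, 0, 0]}, {"translation": [0, 0.012, 0], "rotation": [0, 0, 0]}, {"translation": [0, 0.012, 0], "rotation": [0, 0, 0]}]'

```text
t: 39.78
eef_pos: [0.5615, 0.1521, 0.0125]
ee_rot: [3.141, 0.001, 1.54]
force: [-0.0, -7.3, 6.7]
width: 0.0157
gripper_force: 60.0
```

>>> apply_moves --steps '[{"translation": [0, 0.003, 0], "rotation": [0, 0, 0]}, {"translation": [0, 0.006, 0], "rotation": [0, 0, 0]}, {"translation": [0, 0.008, 0], "rotation": [0, 0, 0]}, {"translation": [0, 0.01, 0], "rotation": [0, 0, 0]}, {"translation": [0, 0.012, 0], "rotation": [0, 0, 0]}, {"translation": [0, 0.012, 0], "rotation": [0, 0, 0]}, {"translation": [0, 0.012, 0], "rotation": [0, 0, 0]}, {"translation": [0, 0.012, 0], "rotation": [0, 0, 0]}, {"translation": [0, 0.012, 0], "rotation": [0, 0, 0]}, {"translation": [0, 0.012, 0], "rotation": [0, 0, 0]}]'

```text
t: 40.62
eef_pos: [0.5615, 0.1551, 0.0125]
ee_rot: [3.141, 0.001, 1.54]
force: [-0.8, -6.7, 5.8]
width: 0.0155
gripper_force: 60.0
```

>>> apply_moves --steps '[{"translation": [0, 0.003, 0], "rotation": [0, 0, 0]}, {"translation": [0, 0.006, 0], "rotation": [0, 0, 0]}, {"translation": [0, 0.008, 0], "rotation": [0, 0, 0]}, {"translation": [0, 0.008, 0], "rotation": [0, 0, 0]}, {"translation": [0, 0.008, 0], "rotation": [0, 0, 0]}, {"translation": [0, 0.008, 0], "rotation": [0, 0, 0]}, {"translation": [0, 0.008, 0], "rotation": [0, 0, 0]}, {"translation": [0, 0.008, 0], "rotation": [0, 0, 0]}, {"translation": [0, 0.008, 0], "rotation": [0, 0, 0]}, {"translation": [0, 0.008, 0], "rotation": [0, 0, 0]}]'

```text
t: 41.45
eef_pos: [0.5614, 0.1558, 0.0125]
ee_rot: [-3.142, 0.002, 1.539]
force: [1.9, -12.5, 7.9]
width: 0.0152
gripper_force: 60.0
```

>>> apply_moves --steps '[{"translation": [0, 0.002, 0], "rotation": [0, 0, 0]}, {"translation": [0, 0.004, 0], "rotation": [0, 0, 0]}, {"translation": [0, 0.004, 0], "rotation": [0, 0, 0]}, {"translation": [0, 0.004, 0], "rotation": [0, 0, 0]}, {"translation": [0, 0.004, 0], "rotation": [0, 0, 0]}, {"translation": [0, 0.004, 0], "rotation": [0, 0, 0]}, {"translation": [0, 0.004, 0], "rotation": [0, 0, 0]}, {"translation": [0, 0.004, 0], "rotation": [0, 0, 0]}, {"translation": [0, 0.004, 0], "rotation": [0, 0, 0]}, {"translation": [0, 0.004, 0], "rotation": [0, 0, 0]}]'

```text
t: 42.28
eef_pos: [0.5614, 0.1559, 0.0125]
ee_rot: [-3.141, 0.004, 1.539]
force: [3.5, -16.8, 8.5]
width: 0.0156
gripper_force: 60.0
```

>>> apply_moves --steps '[{"translation": [0, 0, 0], "rotation": [0, 0, 0]}, {"translation": [0, 0, 0], "rotation": [0, 0, 0]}, {"translation": [0, 0, 0], "rotation": [0, 0, 0]}, {"translation": [0, 0, 0], "rotation": [0, 0, 0]}, {"translation": [0, 0, 0], "rotation": [0, 0, 0]}, {"translation": [0, 0, 0], "rotation": [0, 0, 0]}, {"translation": [0, 0, 0.1], "rotation": [0, 0, 0]}, {"translation": [0, 0, 0.25], "rotation": [0, 0, 0]}, {"translation": [0, 0, 0.4], "rotation": [0, 0, 0]}, {"translation": [0, 0, 0.56], "rotation": [0, 0, 0]}]' --jaw -0.15

```text
t: 43.12
eef_pos: [0.5605, 0.1588, 0.1527]
ee_rot: [-3.14, 0.001, 1.54]
force: [0.8, 1.2, -0.2]
width: 0.0505
gripper_force: 0.0
```

Run:
```python
from h import *
s=get_state();c=camera_model("wrist");f=grab_frame("wrist");np.save("pics/w10.npy",f)
print(s['t'],s['eef_pos'],s['ee_rot'][2],s['width'],c['xyz'])
# predicted nuts: home from mouth
u=np.array([np.cos(1.54),np.sin(1.54)]);n=np.array([-u[1],u[0]])
home=np.array([.5613,.1520])
for sgn in(1,-1):
    b=home+.146*u+sgn*.042*n
    print(sgn,b,w2px(c,[*b,.108]),w2px(c,[*b,.058]),w2px(camera_model("scene"),[*b,.108]),w2px(camera_model("side"),[*b,.108]))
hsv=cv2.cvtColor(f,cv2.COLOR_BGR2HSV)
m=((hsv[...,0]>14)&(hsv[...,0]<30)&(hsv[...,1]>110)).astype(np.uint8)
for q,im in (("wrist",f),("scene",grab_frame("scene")),("side",grab_frame("side"))):
    h=cv2.cvtColor(im,cv2.COLOR_BGR2HSV)
    m=((h[...,0]>14)&(h[...,0]<30)&(h[...,1]>120)&(h[...,2]>60)).astype(np.uint8)
    k,l,st,ce=cv2.connectedComponentsWithStats(m)
    print(q,[(st[i].tolist(),ce[i].round(1).tolist()) for i in range(1,k) if st[i,4]>40])
    r=((h[...,0]<5)|(h[...,0]>175))&(h[...,1]>190)&(h[...,2]>120)
    ys,xs=np.nonzero(r); print(" red",xs.min() if len(xs) else None,xs.max() if len(xs) else None,ys.min() if len(xs) else None,ys.max() if len(xs) else None,len(xs))
```

```text
43.1167 [0.5605051  0.15883812 0.15266383] 1.5397642277245587 0.05047806681109415 [0.56411918 0.22321914 0.34790424]
1 [0.52381547 0.29922401] [195.78249062   4.35296902] [206.90095215  24.07836905] [336.00810051 167.20976058] [243.09177367 124.27350337]
-1 [0.60777564 0.29663753] [316.9518002    4.24000404] [306.1680814   23.99447027] [342.54035394 187.86798845] [269.30504172 120.76134807]
wrist [([178, 0, 54, 46, 1100], [209.1, 25.2]), ([289, 0, 53, 47, 1062], [311.2, 26.3]), ([41, 168, 41, 44, 1143], [60.8, 190.8]), ([139, 229, 22, 57, 625], [147.1, 257.0]), ([354, 228, 22, 58, 665], [366.3, 256.8]), ([145, 291, 360, 16, 3498], [337.9, 300.1])]
 red 202 312 278 284 523
scene [([0, 0, 37, 10, 286], [15.9, 3.6]), ([451, 0, 61, 150, 5662], [489.4, 66.6]), ([334, 30, 124, 42, 2157], [404.4, 45.1]), ([268, 36, 23, 22, 360], [280.4, 46.8]), ([0, 41, 208, 53, 4322], [98.0, 60.1]), ([251, 146, 34, 16, 302], [267.5, 153.9]), ([330, 171, 13, 9, 49], [335.4, 175.5]), ([336, 193, 13, 8, 54], [341.7, 196.9])]
 red 49 250 1 187 98
side [([16, 0, 227, 72, 11047], [113.9, 26.7]), ([285, 0, 227, 194, 18561], [436.3, 56.5]), ([245, 106, 32, 6, 46], [260.3, 108.8]), ([264, 122, 11, 12, 81], [269.2, 128.7]), ([238, 125, 13, 13, 91], [243.9, 131.7]), ([189, 182, 21, 34, 305], [198.9, 198.6])]
 red 245 301 203 213 164
```

>>> apply_moves --steps '[{"translation": [0, 0.05, 0.15], "rotation": [0, 0, 0]}, {"translation": [0, 0.1, 0.3], "rotation": [0, 0, 0]}, {"translation": [0.02, 0.2, 0.35], "rotation": [0, 0, 0]}, {"translation": [0.02, 0.25, 0.35], "rotation": [0, 0, 0]}, {"translation": [0.02, 0.25, 0.35], "rotation": [0, 0, 0]}, {"translation": [0.02, 0.25, 0.35], "rotation": [0, 0, 0]}, {"translation": [0.02, 0.25, 0.35], "rotation": [0, 0, 0]}, {"translation": [0.02, 0.25, 0.35], "rotation": [0, 0, 0]}, {"translation": [0.02, 0.25, 0.35], "rotation": [0, 0, 0]}, {"translation": [0.02, 0.25, 0.35], "rotation": [0, 0, 0]}]' --jaw -0.3

```text
t: 44.1
eef_pos: [0.5661, 0.2209, 0.2388]
ee_rot: [-3.141, 0.0, 1.539]
force: [-0.2, 0.6, -0.3]
width: 0.0566
gripper_force: 0.0
```

```bash
cat > nut.py <<'E'
from h import *
from scipy.optimize import minimize
def hexpts(x,y,z,a,R):
    # R: flat half-width; corners at a+30+60k
    return [[x+R/np.cos(np.pi/6)*np.cos(a+np.pi/6+k*np.pi/3),y+R/np.cos(np.pi/6)*np.sin(a+np.pi/6+k*np.pi/3),z] for k in range(6)]
def sil(c,x,y,zt,a):
    P=np.array([w2px(c,p) for z in (zt,zt-.024) for p in hexpts(x,y,z,a,.018)]+[])
    return P
def fit(c,mask,x0,y0,S=8):
    best=None
    x,y,w,h=cv2.boundingRect(mask); x-=4;y-=4;w+=8;h+=8
    x=max(x,0);y=max(y,0)
    M=cv2.resize(mask[y:y+h,x:x+w],None,fx=S,fy=S,interpolation=cv2.INTER_LINEAR)>0
    def cost(v):
        P=(sil(c,v[0],v[1],v[2],v[3])-[x,y]+.5)*S
        im=np.zeros(M.shape,np.uint8);cv2.fillConvexPoly(im,cv2.convexHull(P.astype(np.float32)).astype(int),1)
        B=np.array([w2px(c,[v[0]+.012*np.cos(t),v[1]+.012*np.sin(t),.108]) for t in np.linspace(0,6.28,24)])
        B2=np.array([w2px(c,[v[0]+.012*np.cos(t),v[1]+.012*np.sin(t),v[2]]) for t in np.linspace(0,6.28,24)])
        H=cv2.convexHull(((np.vstack([B,B2])-[x,y]+.5)*S).astype(np.float32)).astype(int)
        ib=np.zeros(M.shape,np.uint8);cv2.fillConvexPoly(ib,H,1)
        return float((((im>0)^M)&(ib==0)).sum())/S/S
    for a0 in np.radians(np.arange(0,60,10)):
        r=minimize(cost,[x0,y0,.089,a0],method="Nelder-Mead",options=dict(initial_simplex=[[x0,y0,.089,a0],[x0+.004,y0,.089,a0],[x0,y0+.004,.089,a0],[x0,y0,.094,a0],[x0,y0,.089,a0+.15]],maxiter=150))
        if best is None or r.fun<best.fun: best=r
    return best
def brass(f):
    h=cv2.cvtColor(f,cv2.COLOR_BGR2HSV)
    return ((h[...,0]>14)&(h[...,0]<32)&(h[...,1]>100)&(h[...,2]>50)).astype(np.uint8)
if __name__=="__main__":
    s=get_state();c=camera_model("wrist");f=grab_frame("wrist");np.save("pics/w11.npy",f)
    print(s['t'],s['eef_pos'].round(4),s['ee_rot'][2],c['xyz'])
    m=brass(f);k,l,st,ce=cv2.connectedComponentsWithStats(m)
    print([(st[i].tolist(),ce[i].round(1).tolist()) for i in range(1,k) if st[i,4]>150])
    for b in ([.5238,.2992],[.6078,.2966]):
        p=w2px(c,[*b,.085]);print("pred",p)
        j=[i for i in range(1,k) if st[i,4]>150 and np.hypot(*(ce[i]-p))<25]
        for i in j:
            r=fit(c,(l==i).astype(np.uint8),*b);print(i,r.x[:3].round(4),np.degrees(r.x[3])%60,"cost",r.fun,"area",st[i,4])
E
python3 nut.py
```

```text
44.1 [0.5661 0.2209 0.2388] 1.538777614812494 [0.56961333 0.2851564  0.43408788]
[([63, 0, 90, 77, 1948], [111.3, 34.9]), ([197, 83, 39, 39, 599], [217.5, 102.6]), ([277, 83, 37, 39, 591], [293.6, 102.7]), ([210, 128, 92, 114, 3612], [258.7, 182.5]), ([126, 228, 24, 58, 721], [135.1, 256.7]), ([365, 228, 24, 58, 760], [378.7, 256.6]), ([216, 273, 52, 12, 491], [242.0, 279.3]), ([160, 291, 352, 16, 3627], [350.4, 300.0])]
pred [213.72020139 102.23753478]
4 [0.5247 0.2992 0.0783] 37.18299908446249 cost 31.859375 area 599
pred [292.40816338 102.10245009]
5 [0.6121 0.2963 0.0772] 43.56740673185279 cost 34.65625 area 591
```

```bash
cat > nut2.py <<'E'
from nut import *
def fit2(c,M0,b,zt=.089,S=8):
    p=w2px(c,[*b,.08]);x,y=(p-30).astype(int);x,y=max(x,0),max(y,0);w=60
    M=cv2.resize(M0[y:y+w,x:x+w].astype(np.float32),None,fx=S,fy=S,interpolation=cv2.INTER_LINEAR)>.5
    def cost(v,z):
        im=np.zeros(M.shape,np.uint8);P=(sil(c,v[0],v[1],z,v[2])-[x,y]+.5)*S
        cv2.fillConvexPoly(im,cv2.convexHull(P.astype(np.float32)).astype(int),1)
        q=[w2px(c,[v[0]+.0125*np.cos(t),v[1]+.0125*np.sin(t),zz]) for t in np.linspace(0,6.28,24) for zz in(.108,z)]
        ib=np.zeros(M.shape,np.uint8);cv2.fillConvexPoly(ib,cv2.convexHull(((np.array(q)-[x,y]+.5)*S).astype(np.float32)).astype(int),1)
        return float((((im>0)^M)&(ib==0)).sum())/S/S
    res=[]
    for a in np.radians(np.arange(0,60,4)):
        r=minimize(lambda v:cost([v[0],v[1],a],zt),b,method="Nelder-Mead",options=dict(initial_simplex=[b,[b[0]+.003,b[1]],[b[0],b[1]+.003]],maxiter=60))
        res.append((round(r.fun,1),int(round(np.degrees(a))),r.x.round(4).tolist()))
    return res
if __name__=="__main__":
    import sys
    c=camera_model("wrist");f=np.load(sys.argv[1]) if len(sys.argv)>1 else grab_frame("wrist")
    h=cv2.cvtColor(f,cv2.COLOR_BGR2HSV)
    for smin in (70,110):
        m=((h[...,0]>12)&(h[...,0]<34)&(h[...,1]>smin)&(h[...,2]>25)).astype(np.uint8)
        # wood bench hue is lower; keep components
        k,l,st,ce=cv2.connectedComponentsWithStats(m)
        for b in ([.5255,.2985],[.6095,.2965]):
            p=w2px(c,[*b,.085]);j=min((i for i in range(1,k) if st[i,4]>100),key=lambda i:np.hypot(*(ce[i]-p)))
            R=fit2(c,(l==j),b);print(smin,st[j].tolist(),sorted(R)[:4],"worst",max(R)[0])
E
python3 nut2.py pics/w11.npy
```

```text
70 [0, 0, 512, 287, 67739] [(np.float64(547.7), 36, [0.526, 0.2989]), (np.float64(554.3), 40, [0.5261, 0.2989]), (np.float64(570.0), 32, [0.5259, 0.2989]), (np.float64(581.7), 44, [0.526, 0.2988])] worst 671.5
70 [0, 0, 512, 287, 67739] [(np.float64(583.6), 44, [0.6111, 0.2963]), (np.float64(585.2), 40, [0.6109, 0.2961]), (np.float64(600.4), 48, [0.6111, 0.2963]), (np.float64(612.0), 36, [0.6109, 0.2962])] worst 707.9
110 [0, 0, 512, 286, 66820] [(np.float64(558.2), 36, [0.5263, 0.2991]), (np.float64(558.9), 40, [0.5262, 0.2991]), (np.float64(570.0), 32, [0.5259, 0.2989]), (np.float64(572.1), 44, [0.5262, 0.2991])] worst 654.6
110 [0, 0, 512, 286, 66820] [(np.float64(601.7), 44, [0.6106, 0.2962]), (np.float64(605.7), 48, [0.6109, 0.2961]), (np.float64(606.3), 40, [0.6109, 0.2963]), (np.float64(617.3), 36, [0.611, 0.296])] worst 686.1
```

Fits agree: nut 1 at (0.526, 0.299) with flats at about 37°, and nut 2 at (0.611, 0.296) with flats at about 43°. Their spacing is 85 mm against the stated 84. Going to nut 1 at yaw about 125° to have the most clockwise range.

>>> apply_moves --steps '[{"translation": [-0.05, 0.1, 0], "rotation": [0, 0, 0.2]}, {"translation": [-0.1, 0.2, 0], "rotation": [0, 0, 0.4]}, {"translation": [-0.157, 0.313, 0], "rotation": [0, 0, 0.6]}, {"translation": [-0.157, 0.313, 0], "rotation": [0, 0, 0.8]}, {"translation": [-0.157, 0.313, 0], "rotation": [0, 0, 1]}, {"translation": [-0.157, 0.313, -0.1], "rotation": [0, 0, 1]}, {"translation": [-0.157, 0.313, -0.2], "rotation": [0, 0, 1]}, {"translation": [-0.157, 0.313, -0.3], "rotation": [0, 0, 1]}, {"translation": [-0.157, 0.313, -0.3], "rotation": [0, 0, 1]}, {"translation": [-0.157, 0.313, -0.3], "rotation": [0, 0, 1]}]'

```text
t: 44.98
eef_pos: [0.5266, 0.2989, 0.1636]
ee_rot: [-3.139, 0.001, 2.063]
force: [0.3, -0.3, 1.0]
width: 0.0572
gripper_force: 0.0
```

>>> apply_moves --steps '[{"translation": [0, 0, 0], "rotation": [0, 0, 0.1]}, {"translation": [0, 0, 0], "rotation": [0, 0, 0.22]}, {"translation": [0, 0, 0], "rotation": [0, 0, 0.22]}, {"translation": [0, 0, 0], "rotation": [0, 0, 0.22]}, {"translation": [0, 0, 0], "rotation": [0, 0, 0.22]}, {"translation": [0, 0, 0], "rotation": [0, 0, 0.22]}, {"translation": [0, 0, 0], "rotation": [0, 0, 0.22]}, {"translation": [0, 0, 0], "rotation": [0, 0, 0.22]}, {"translation": [0, 0, 0], "rotation": [0, 0, 0.22]}, {"translation": [0, 0, 0], "rotation": [0, 0, 0.22]}]'

```text
t: 45.82
eef_pos: [0.527, 0.2997, 0.1642]
ee_rot: [-3.141, 0.0, 2.178]
force: [-0.5, 0.4, -0.2]
width: 0.0573
gripper_force: 0.0
```

Run:
```python
from h import *
s=get_state();print(s['t'],s['eef_pos'],np.degrees(s['ee_rot'][2]),s['width'],s['q'])
f=grab_frame("scene");c=camera_model("scene")
# cleats check: brown blobs in jig
h=cv2.cvtColor(f,cv2.COLOR_BGR2HSV)
m=((h[...,0]<14)&(h[...,1]>170)&(h[...,2]>60)&(h[...,2]<190)).astype(np.uint8)
k,l,st,ce=cv2.connectedComponentsWithStats(m)
print([(st[i].tolist(),ce[i].round(0).tolist()) for i in range(1,k) if st[i,4]>100])
u=np.array([np.cos(1.54),np.sin(1.54)]);n=np.array([-u[1],u[0]]);home=np.array([.5613,.152])
for a,b in((.069,.031),(-.069,-.031)): print(w2px(c,[*(home+a*u+b*n),.036]))
r=((h[...,0]<5)|(h[...,0]>175))&(h[...,1]>170)&(h[...,2]>100);ys,xs=np.nonzero(r[100:]);print("red",np.c_[xs,ys+100][(xs>200)].tolist()[:0],np.median(xs),xs.min(),xs.max(),ys.min()+100,ys.max()+100)
for b in(.086,-.086): print("bar",w2px(c,[*(home-.121*u+b*n),.02]))
```

```text
45.8167 [0.52696559 0.29971569 0.16419172] 124.78755707137954 0.05734529979288397 [ 8.39052341e-01  2.64413251e-01 -1.83222877e-01  1.95646457e-05
 -1.12329318e+00  2.90968925e+00]
[([146, 8, 86, 18, 918], [189.0, 16.0])]
[309.88899832 186.32472334]
[269.944212   204.85916379]
red [] 252.0 250 256 185 226
bar [249.92074226 180.79220415]
bar [254.96039309 223.78157223]
```

The bar is where the home pose predicts: red at x 250–256, rows 185–226. Descending onto nut 1.

>>> apply_moves --steps '[{"translation": [-0.004, -0.003, -0.1], "rotation": [0, 0, 0]}, {"translation": [-0.004, -0.003, -0.2], "rotation": [0, 0, 0]}, {"translation": [-0.004, -0.003, -0.27], "rotation": [0, 0, 0]}, {"translation": [-0.004, -0.003, -0.33], "rotation": [0, 0, 0]}, {"translation": [-0.004, -0.003, -0.37], "rotation": [0, 0, 0]}, {"translation": [-0.004, -0.003, -0.4], "rotation": [0, 0, 0]}, {"translation": [-0.004, -0.003, -0.42], "rotation": [0, 0, 0]}, {"translation": [-0.004, -0.003, -0.44], "rotation": [0, 0, 0]}, {"translation": [-0.004, -0.003, -0.455], "rotation": [0, 0, 0]}, {"translation": [-0.004, -0.003, -0.465], "rotation": [0, 0, 0]}]'

```text
t: 46.7
eef_pos: [0.5262, 0.2992, 0.0481]
ee_rot: [3.141, -0.0, 2.178]
force: [-0.1, -0.1, -0.8]
width: 0.0571
gripper_force: 0.0
```

>>> apply_moves --steps '[{"translation": [0, 0, 0], "rotation": [0, 0, 0]}, {"translation": [0, 0, 0], "rotation": [0, 0, 0]}, {"translation": [0, 0, 0], "rotation": [0, 0, 0]}, {"translation": [0, 0, 0], "rotation": [0, 0, 0]}, {"translation": [0, 0, 0], "rotation": [0, 0, 0]}, {"translation": [0, 0, 0], "rotation": [0, 0, 0]}, {"translation": [0, 0, 0], "rotation": [0, 0, 0]}, {"translation": [0, 0, 0], "rotation": [0, 0, 0]}, {"translation": [0, 0, 0], "rotation": [0, 0, 0]}, {"translation": [0, 0, 0], "rotation": [0, 0, 0]}]' --jaw 1 --newtons 30

```text
t: 47.53
eef_pos: [0.5257, 0.2988, 0.0483]
ee_rot: [-3.141, 0.0, 2.178]
force: [-4.9, -1.3, 5.8]
width: 0.0351
gripper_force: 29.9
```

```bash
cat > st.py <<'E'
from h import *
s=get_state();print(s['t'].__round__(2),s['eef_pos'].round(4),np.degrees(s['ee_rot'][2]).round(2),"w",round(s['width'],4),"F",s['force'].round(1),"M",s['moment'].round(3),"q6",s['q'][5].round(3),"tau6",s['joint_efforts'][5].round(3))
E
python3 st.py
```

```text
47.53 [0.5257 0.2988 0.0483] 124.81 w 0.0351 F [-4.9 -1.3  5.8] M [-0.711  1.459  0.134] q6 2.91 tau6 -0.077
```

>>> apply_moves --steps '[{"translation": [0, 0, 0], "rotation": [0, 0, -0.12]}, {"translation": [0, 0, 0], "rotation": [0, 0, -0.24]}, {"translation": [0, 0, 0], "rotation": [0, 0, -0.36]}, {"translation": [0, 0, 0], "rotation": [0, 0, -0.48]}, {"translation": [0, 0, -0.001], "rotation": [0, 0, -0.6]}, {"translation": [0, 0, -0.001], "rotation": [0, 0, -0.72]}, {"translation": [0, 0, -0.001], "rotation": [0, 0, -0.84]}, {"translation": [0, 0, -0.002], "rotation": [0, 0, -1]}, {"translation": [0, 0, -0.002], "rotation": [0, 0, -1]}, {"translation": [0, 0, -0.002], "rotation": [0, 0, -1]}]'

```text
t: 48.37
eef_pos: [0.5252, 0.2986, 0.0476]
ee_rot: [-3.14, 0.001, 1.654]
force: [-4.7, -0.5, 5.3]
width: 0.0353
gripper_force: 29.9
```

```bash
python3 st.py
```

```text
48.37 [0.5252 0.2986 0.0476] 94.75 w 0.0353 F [-4.7 -0.5  5.3] M [-0.741  1.991 -0.139] q6 2.385 tau6 -0.155
```

>>> apply_moves --steps '[{"translation": [0, 0, 0], "rotation": [0, 0, -0.12]}, {"translation": [0, 0, 0], "rotation": [0, 0, -0.24]}, {"translation": [0, 0, 0], "rotation": [0, 0, -0.36]}, {"translation": [0, 0, 0], "rotation": [0, 0, -0.48]}, {"translation": [0, 0, -0.001], "rotation": [0, 0, -0.6]}, {"translation": [0, 0, -0.001], "rotation": [0, 0, -0.72]}, {"translation": [0, 0, -0.001], "rotation": [0, 0, -0.84]}, {"translation": [0, 0, -0.002], "rotation": [0, 0, -1]}, {"translation": [0, 0, -0.002], "rotation": [0, 0, -1]}, {"translation": [0, 0, -0.002], "rotation": [0, 0, -1]}]'

```text
t: 49.2
eef_pos: [0.5248, 0.2986, 0.0469]
ee_rot: [-3.14, 0.001, 1.13]
force: [-7.2, -1.3, 6.0]
width: 0.0351
gripper_force: 29.9
```

>>> apply_moves --steps '[{"translation": [0, 0, 0], "rotation": [0, 0, -0.12]}, {"translation": [0, 0, 0], "rotation": [0, 0, -0.24]}, {"translation": [0, 0, 0], "rotation": [0, 0, -0.36]}, {"translation": [0, 0, 0], "rotation": [0, 0, -0.48]}, {"translation": [0, 0, -0.001], "rotation": [0, 0, -0.6]}, {"translation": [0, 0, -0.001], "rotation": [0, 0, -0.72]}, {"translation": [0, 0, -0.001], "rotation": [0, 0, -0.84]}, {"translation": [0, 0, -0.002], "rotation": [0, 0, -1]}, {"translation": [0, 0, -0.002], "rotation": [0, 0, -1]}, {"translation": [0, 0, -0.002], "rotation": [0, 0, -1]}]'

```text
t: 50.03
eef_pos: [0.5245, 0.2989, 0.0463]
ee_rot: [-3.141, 0.002, 0.606]
force: [-8.5, 0.4, 6.1]
width: 0.0351
gripper_force: 29.9
```

>>> apply_moves --steps '[{"translation": [0, 0, 0], "rotation": [0, 0, -0.12]}, {"translation": [0, 0, 0], "rotation": [0, 0, -0.24]}, {"translation": [0, 0, 0], "rotation": [0, 0, -0.36]}, {"translation": [0, 0, 0], "rotation": [0, 0, -0.48]}, {"translation": [0, 0, -0.001], "rotation": [0, 0, -0.6]}, {"translation": [0, 0, -0.001], "rotation": [0, 0, -0.72]}, {"translation": [0, 0, -0.001], "rotation": [0, 0, -0.84]}, {"translation": [0, 0, -0.002], "rotation": [0, 0, -1]}, {"translation": [0, 0, -0.002], "rotation": [0, 0, -1]}, {"translation": [0, 0, -0.002], "rotation": [0, 0, -1]}]'

```text
t: 50.87
eef_pos: [0.5243, 0.2992, 0.0456]
ee_rot: [-3.141, 0.002, 0.083]
force: [-8.7, 2.3, 4.9]
width: 0.0355
gripper_force: 29.9
```

```bash
python3 st.py
```

```text
50.87 [0.5243 0.2992 0.0456] 4.74 w 0.0355 F [-8.7  2.3  4.9] M [ 0.763  3.555 -0.126] q6 0.814 tau6 -0.155
```

>>> apply_moves --steps '[{"translation": [0, 0, 0], "rotation": [0, 0, -0.12]}, {"translation": [0, 0, 0], "rotation": [0, 0, -0.24]}, {"translation": [0, 0, 0], "rotation": [0, 0, -0.36]}, {"translation": [0, 0, 0], "rotation": [0, 0, -0.48]}, {"translation": [0, 0, -0.001], "rotation": [0, 0, -0.6]}, {"translation": [0, 0, -0.001], "rotation": [0, 0, -0.72]}, {"translation": [0, 0, -0.001], "rotation": [0, 0, -0.84]}, {"translation": [0, 0, -0.002], "rotation": [0, 0, -1]}, {"translation": [0, 0, -0.002], "rotation": [0, 0, -1]}, {"translation": [0, 0, -0.002], "rotation": [0, 0, -1]}]'

```text
t: 51.7
eef_pos: [0.5243, 0.2997, 0.045]
ee_rot: [3.141, 0.002, -0.441]
force: [-9.1, 4.2, 3.1]
width: 0.0356
gripper_force: 29.9
```

>>> apply_moves --steps '[{"translation": [0, 0, 0], "rotation": [0, 0, -0.12]}, {"translation": [0, 0, 0], "rotation": [0, 0, -0.24]}, {"translation": [0, 0, 0], "rotation": [0, 0, -0.36]}, {"translation": [0, 0, 0], "rotation": [0, 0, -0.48]}, {"translation": [0, 0, -0.001], "rotation": [0, 0, -0.6]}, {"translation": [0, 0, -0.001], "rotation": [0, 0, -0.72]}, {"translation": [0, 0, -0.001], "rotation": [0, 0, -0.84]}, {"translation": [0, 0, -0.002], "rotation": [0, 0, -1]}, {"translation": [0, 0, -0.002], "rotation": [0, 0, -1]}, {"translation": [0, 0, -0.002], "rotation": [0, 0, -1]}]'

```text
t: 52.53
eef_pos: [0.5246, 0.3, 0.0444]
ee_rot: [3.141, 0.002, -0.964]
force: [-8.2, 4.6, 2.0]
width: 0.0354
gripper_force: 29.9
```

```bash
python3 st.py
```

```text
52.53 [0.5246 0.3    0.0444] -55.26 w 0.0354 F [-8.2  4.6  2. ] M [ 1.818  3.174 -0.142] q6 -0.233 tau6 -0.153
```

>>> apply_moves --steps '[{"translation": [-0.001, 0, 0], "rotation": [0, 0, -0.1]}, {"translation": [-0.002, 0, 0], "rotation": [0, 0, -0.2]}, {"translation": [-0.004, 0, 0], "rotation": [0, 0, -0.3]}, {"translation": [-0.004, 0.002, 0], "rotation": [0, 0, -0.4]}, {"translation": [-0.004, 0.002, -0.001], "rotation": [0, 0, -0.5]}, {"translation": [-0.004, 0.002, -0.001], "rotation": [0, 0, -0.6]}, {"translation": [-0.004, 0.002, -0.001], "rotation": [0, 0, -0.7]}, {"translation": [-0.004, 0.002, -0.002], "rotation": [0, 0, -0.8]}, {"translation": [-0.004, 0.002, -0.002], "rotation": [0, 0, -0.8]}, {"translation": [-0.004, 0.002, -0.002], "rotation": [0, 0, -0.8]}]'

```text
t: 53.37
eef_pos: [0.5248, 0.3002, 0.044]
ee_rot: [-3.142, 0.001, -1.381]
force: [-2.3, 5.0, -3.6]
width: 0.0352
gripper_force: 29.9
```

```bash
python3 st.py
```

```text
53.37 [0.5248 0.3002 0.044 ] -79.12 w 0.0352 F [-2.3  5.  -3.6] M [ 1.676  1.053 -0.109] q6 -0.651 tau6 -0.186
```

>>> apply_moves --steps '[{"translation": [0, 0, 0], "rotation": [0, 0, -0.1]}, {"translation": [0, 0, 0], "rotation": [0, 0, -0.2]}, {"translation": [0, 0, 0], "rotation": [0, 0, -0.3]}, {"translation": [0, 0, 0], "rotation": [0, 0, -0.4]}, {"translation": [0, 0, -0.001], "rotation": [0, 0, -0.5]}, {"translation": [0, 0, -0.001], "rotation": [0, 0, -0.6]}, {"translation": [0, 0, -0.001], "rotation": [0, 0, -0.7]}, {"translation": [0, 0, -0.002], "rotation": [0, 0, -0.8]}, {"translation": [0, 0, -0.002], "rotation": [0, 0, -0.8]}, {"translation": [0, 0, -0.002], "rotation": [0, 0, -0.8]}]'

```text
t: 54.2
eef_pos: [0.5251, 0.3003, 0.0436]
ee_rot: [-3.142, 0.001, -1.798]
force: [0.1, 5.0, -6.1]
width: 0.0352
gripper_force: 29.9
```

```bash
python3 st.py
```

```text
54.2 [0.5251 0.3003 0.0436] -103.04 w 0.0352 F [ 0.1  5.  -6.1] M [ 2.046  0.291 -0.157] q6 -1.069 tau6 -0.138
```

>>> apply_moves --steps '[{"translation": [0, 0, 0], "rotation": [0, 0, -0.1]}, {"translation": [0, 0, -0.001], "rotation": [0, 0, -0.2]}, {"translation": [0, 0, -0.002], "rotation": [0, 0, -0.3]}, {"translation": [0, 0, -0.002], "rotation": [0, 0, -0.4]}, {"translation": [0, 0, -0.003], "rotation": [0, 0, -0.5]}, {"translation": [0, 0, -0.003], "rotation": [0, 0, -0.6]}, {"translation": [0, 0, -0.004], "rotation": [0, 0, -0.7]}, {"translation": [0, 0, -0.004], "rotation": [0, 0, -0.8]}, {"translation": [0, 0, -0.004], "rotation": [0, 0, -0.8]}, {"translation": [0, 0, -0.004], "rotation": [0, 0, -0.8]}]'

```text
t: 55.03
eef_pos: [0.5255, 0.3002, 0.043]
ee_rot: [-3.142, 0.001, -2.217]
force: [0.9, 4.5, -4.7]
width: 0.0353
gripper_force: 29.9
```

```bash
python3 st.py
```

```text
55.03 [0.5255 0.3002 0.043 ] -127.0 w 0.0353 F [ 0.9  4.5 -4.7] M [ 2.075 -0.297 -0.082] q6 -1.487 tau6 -0.188
```

>>> apply_moves --steps '[{"translation": [0, 0, 0], "rotation": [0, 0, -0.1]}, {"translation": [0, 0, -0.001], "rotation": [0, 0, -0.2]}, {"translation": [0, 0, -0.002], "rotation": [0, 0, -0.3]}, {"translation": [0, 0, -0.002], "rotation": [0, 0, -0.4]}, {"translation": [0, 0, -0.003], "rotation": [0, 0, -0.5]}, {"translation": [0, 0, -0.003], "rotation": [0, 0, -0.6]}, {"translation": [0, 0, -0.004], "rotation": [0, 0, -0.7]}, {"translation": [0, 0, -0.004], "rotation": [0, 0, -0.8]}, {"translation": [0, 0, -0.004], "rotation": [0, 0, -0.8]}, {"translation": [0, 0, -0.004], "rotation": [0, 0, -0.8]}]'

```text
t: 55.87
eef_pos: [0.5257, 0.2999, 0.0424]
ee_rot: [3.141, 0.002, -2.635]
force: [1.8, 3.3, -1.6]
width: 0.0352
gripper_force: 29.9
```

```bash
python3 st.py
```

```text
55.87 [0.5257 0.2999 0.0424] -150.99 w 0.0352 F [ 1.8  3.3 -1.6] M [ 1.489 -0.843 -0.104] q6 -1.906 tau6 -0.187
```

>>> apply_moves --steps '[{"translation": [0, 0, 0], "rotation": [0, 0, -0.1]}, {"translation": [0, 0, -0.001], "rotation": [0, 0, -0.2]}, {"translation": [0, 0, -0.001], "rotation": [0, 0, -0.3]}, {"translation": [0, 0, -0.002], "rotation": [0, 0, -0.4]}, {"translation": [0, 0, -0.002], "rotation": [0, 0, -0.5]}, {"translation": [0, 0, -0.002], "rotation": [0, 0, -0.6]}, {"translation": [0, 0, -0.003], "rotation": [0, 0, -0.7]}, {"translation": [0, 0, -0.003], "rotation": [0, 0, -0.8]}, {"translation": [0, 0, -0.003], "rotation": [0, 0, -0.8]}, {"translation": [0, 0, -0.003], "rotation": [0, 0, -0.8]}]'

```text
t: 56.7
eef_pos: [0.5258, 0.2996, 0.0418]
ee_rot: [3.141, 0.001, -3.054]
force: [3.9, 2.8, 0.1]
width: 0.0352
gripper_force: 29.9
```

```bash
python3 st.py
```

```text
56.7 [0.5258 0.2996 0.0418] -174.99 w 0.0352 F [3.9 2.8 0.1] M [ 0.746 -1.537 -0.076] q6 -2.325 tau6 -0.185
```

>>> apply_moves --steps '[{"translation": [0, 0, 0], "rotation": [0, 0, -0.1]}, {"translation": [0, 0, -0.001], "rotation": [0, 0, -0.2]}, {"translation": [0, 0, -0.001], "rotation": [0, 0, -0.3]}, {"translation": [0, 0, -0.002], "rotation": [0, 0, -0.4]}, {"translation": [0, 0, -0.002], "rotation": [0, 0, -0.5]}, {"translation": [0, 0, -0.002], "rotation": [0, 0, -0.6]}, {"translation": [0, 0, -0.003], "rotation": [0, 0, -0.7]}, {"translation": [0, 0, -0.003], "rotation": [0, 0, -0.8]}, {"translation": [0, 0, -0.003], "rotation": [0, 0, -0.8]}, {"translation": [0, 0, -0.003], "rotation": [0, 0, -0.8]}]'

```text
t: 57.53
eef_pos: [0.5258, 0.2993, 0.0411]
ee_rot: [3.141, 0.001, 2.81]
force: [4.8, -0.4, 3.6]
width: 0.0353
gripper_force: 29.9
```

```bash
python3 st.py
```

```text
57.53 [0.5258 0.2993 0.0411] 161.01 w 0.0353 F [ 4.8 -0.4  3.6] M [-0.301 -1.926 -0.048] q6 -2.744 tau6 -0.182
```

Turned 5.65 rad and the nut is not tight yet, with the wrist near its limit. I'll release, wind back 120° and regrip.

>>> apply_moves --steps '[{"translation": [0, 0, 0], "rotation": [0, 0, 0]}, {"translation": [0, 0, 0], "rotation": [0, 0, 0]}, {"translation": [0, 0, 0], "rotation": [0, 0, 0]}, {"translation": [0, 0, 0], "rotation": [0, 0, 0]}, {"translation": [0, 0, 0], "rotation": [0, 0, 0]}, {"translation": [0, 0, 0], "rotation": [0, 0, 0.2]}, {"translation": [0, 0, 0], "rotation": [0, 0, 0.4]}, {"translation": [0, 0, 0], "rotation": [0, 0, 0.6]}, {"translation": [0, 0, 0], "rotation": [0, 0, 0.8]}, {"translation": [0, 0, 0], "rotation": [0, 0, 1]}]' --jaw -0.3

```text
t: 58.37
eef_pos: [0.5246, 0.2993, 0.0402]
ee_rot: [-3.141, -0.001, -2.948]
force: [0.3, 0.0, 0.5]
width: 0.0568
gripper_force: 0.0
```

>>> apply_moves --steps '[{"translation": [0, 0, 0], "rotation": [0, 0, 0.2]}, {"translation": [0, 0, 0], "rotation": [0, 0, 0.4]}, {"translation": [0, 0, 0], "rotation": [0, 0, 0.6]}, {"translation": [0, 0, 0], "rotation": [0, 0, 0.8]}, {"translation": [0, 0, 0], "rotation": [0, 0, 1]}, {"translation": [0, 0, 0], "rotation": [0, 0, 1]}, {"translation": [0, 0, 0], "rotation": [0, 0, 1]}, {"translation": [0, 0, 0], "rotation": [0, 0, 1]}, {"translation": [0, 0, 0], "rotation": [0, 0, 1]}, {"translation": [0, 0, 0], "rotation": [0, 0, 1]}]'

```text
t: 59.2
eef_pos: [0.5249, 0.2995, 0.0404]
ee_rot: [3.142, -0.0, -2.431]
force: [0.4, -0.3, -0.5]
width: 0.0571
gripper_force: 0.0
```

>>> apply_moves --steps '[{"translation": [0, 0, 0], "rotation": [0, 0, 0.2]}, {"translation": [0, 0, 0], "rotation": [0, 0, 0.4]}, {"translation": [0, 0, 0], "rotation": [0, 0, 0.6]}, {"translation": [0, 0, 0], "rotation": [0, 0, 0.8]}, {"translation": [0, 0, 0], "rotation": [0, 0, 1]}, {"translation": [0, 0, 0], "rotation": [0, 0, 1]}, {"translation": [0, 0, 0], "rotation": [0, 0, 1]}, {"translation": [0, 0, 0], "rotation": [0, 0, 1]}, {"translation": [0, 0, 0], "rotation": [0, 0, 1]}, {"translation": [0, 0, 0], "rotation": [0, 0, 1]}]'

```text
t: 60.03
eef_pos: [0.5249, 0.2995, 0.0404]
ee_rot: [3.142, -0.0, -1.908]
force: [-0.0, 0.2, -0.8]
width: 0.0569
gripper_force: 0.0
```

>>> apply_moves --steps '[{"translation": [0, 0, 0], "rotation": [0, 0, 0.2]}, {"translation": [0, 0, 0], "rotation": [0, 0, 0.4]}, {"translation": [0, 0, 0], "rotation": [0, 0, 0.6]}, {"translation": [0, 0, 0], "rotation": [0, 0, 0.8]}, {"translation": [0, 0, 0], "rotation": [0, 0, 1]}, {"translation": [0, 0, 0], "rotation": [0, 0, 1]}, {"translation": [0, 0, 0], "rotation": [0, 0, 1]}, {"translation": [0, 0, 0], "rotation": [0, 0, 1]}, {"translation": [0, 0, 0], "rotation": [0, 0, 1]}, {"translation": [0, 0, 0], "rotation": [0, 0, 1]}]'

```text
t: 60.87
eef_pos: [0.525, 0.2994, 0.0405]
ee_rot: [3.142, -0.0, -1.384]
force: [0.5, -0.1, -0.3]
width: 0.0573
gripper_force: 0.0
```

>>> apply_moves --steps '[{"translation": [0, 0, 0], "rotation": [0, 0, 0]}, {"translation": [0, 0, 0], "rotation": [0, 0, 0]}, {"translation": [0, 0, 0], "rotation": [0, 0, 0]}, {"translation": [0, 0, 0], "rotation": [0, 0, 0]}, {"translation": [0, 0, 0], "rotation": [0, 0, 0]}, {"translation": [0, 0, 0], "rotation": [0, 0, 0]}, {"translation": [0, 0, 0], "rotation": [0, 0, 0]}, {"translation": [0, 0, 0], "rotation": [0, 0, 0]}, {"translation": [0, 0, 0], "rotation": [0, 0, 0]}, {"translation": [0, 0, 0], "rotation": [0, 0, 0]}]' --jaw 1 --newtons 30

```text
t: 61.7
eef_pos: [0.5249, 0.2995, 0.0404]
ee_rot: [3.142, -0.0, -1.382]
force: [-0.4, -0.2, -0.7]
width: 0.0352
gripper_force: 29.6
```

```bash
python3 st.py
```

```text
61.7 [0.5249 0.2995 0.0404] -79.2 w 0.0352 F [-0.4 -0.2 -0.7] M [0.031 0.107 0.101] q6 -0.653 tau6 -0.079
```

>>> apply_moves --steps '[{"translation": [0, 0, 0], "rotation": [0, 0, -0.1]}, {"translation": [0, 0, -0.001], "rotation": [0, 0, -0.2]}, {"translation": [0, 0, -0.001], "rotation": [0, 0, -0.3]}, {"translation": [0, 0, -0.002], "rotation": [0, 0, -0.4]}, {"translation": [0, 0, -0.002], "rotation": [0, 0, -0.5]}, {"translation": [0, 0, -0.002], "rotation": [0, 0, -0.6]}, {"translation": [0, 0, -0.002], "rotation": [0, 0, -0.7]}, {"translation": [0, 0, -0.002], "rotation": [0, 0, -0.7]}, {"translation": [0, 0, -0.002], "rotation": [0, 0, -0.7]}, {"translation": [0, 0, -0.002], "rotation": [0, 0, -0.7]}]'

```text
t: 62.53
eef_pos: [0.525, 0.2995, 0.04]
ee_rot: [3.142, 0.0, -1.747]
force: [-0.3, 0.2, 0.7]
width: 0.0354
gripper_force: 29.6
```

```bash
python3 st.py
```

```text
62.53 [0.525  0.2995 0.04  ] -100.12 w 0.0354 F [-0.3  0.2  0.7] M [ 0.044  0.116 -0.093] q6 -1.018 tau6 0.096
```

>>> apply_moves --steps '[{"translation": [0, 0, 0], "rotation": [0, 0, -0.1]}, {"translation": [0, 0, -0.001], "rotation": [0, 0, -0.2]}, {"translation": [0, 0, -0.001], "rotation": [0, 0, -0.3]}, {"translation": [0, 0, -0.002], "rotation": [0, 0, -0.4]}, {"translation": [0, 0, -0.002], "rotation": [0, 0, -0.5]}, {"translation": [0, 0, -0.002], "rotation": [0, 0, -0.6]}, {"translation": [0, 0, -0.002], "rotation": [0, 0, -0.6]}, {"translation": [0, 0, -0.002], "rotation": [0, 0, -0.6]}, {"translation": [0, 0, -0.002], "rotation": [0, 0, -0.6]}, {"translation": [0, 0, -0.002], "rotation": [0, 0, -0.6]}]'

```text
t: 63.37
eef_pos: [0.525, 0.2995, 0.0395]
ee_rot: [3.142, 0.0, -2.062]
force: [-1.0, -0.8, 1.3]
width: 0.0351
gripper_force: 29.6
```

```bash
python3 st.py
```

```text
63.37 [0.525  0.2995 0.0395] -118.12 w 0.0351 F [-1.  -0.8  1.3] M [ 0.051  0.231 -0.093] q6 -1.332 tau6 0.109
```

>>> apply_moves --steps '[{"translation": [0, 0, 0], "rotation": [0, 0, -0.1]}, {"translation": [0, 0, -0.001], "rotation": [0, 0, -0.2]}, {"translation": [0, 0, -0.001], "rotation": [0, 0, -0.3]}, {"translation": [0, 0, -0.002], "rotation": [0, 0, -0.4]}, {"translation": [0, 0, -0.002], "rotation": [0, 0, -0.5]}, {"translation": [0, 0, -0.002], "rotation": [0, 0, -0.6]}, {"translation": [0, 0, -0.002], "rotation": [0, 0, -0.6]}, {"translation": [0, 0, -0.002], "rotation": [0, 0, -0.6]}, {"translation": [0, 0, -0.002], "rotation": [0, 0, -0.6]}, {"translation": [0, 0, -0.002], "rotation": [0, 0, -0.6]}]'

```text
t: 64.2
eef_pos: [0.5254, 0.2998, 0.0394]
ee_rot: [-3.141, 0.001, -2.375]
force: [-1.0, -0.2, 4.9]
width: 0.0372
gripper_force: 30.0
```

```bash
python3 st.py
```

```text
64.2 [0.5254 0.2998 0.0394] -136.06 w 0.0372 F [-1.  -0.2  4.9] M [0.017 0.306 1.046] q6 -1.646 tau6 -1.027
```

The stop is clear: moment 1.05 N m, jaw pushed to 37.2 mm, after about 6.4 rad. Nut 1 is down. I'll release, lift, unwind and go to nut 2.

>>> apply_moves --steps '[{"translation": [0, 0, 0], "rotation": [0, 0, 0]}, {"translation": [0, 0, 0], "rotation": [0, 0, 0]}, {"translation": [0, 0, 0], "rotation": [0, 0, 0]}, {"translation": [0, 0, 0], "rotation": [0, 0, 0]}, {"translation": [0, 0, 0], "rotation": [0, 0, 0]}, {"translation": [0, 0, 0.1], "rotation": [0, 0, 0]}, {"translation": [0, 0, 0.2], "rotation": [0, 0, 0]}, {"translation": [0, 0, 0.3], "rotation": [0, 0, 0]}, {"translation": [0, 0, 0.4], "rotation": [0, 0, 0]}, {"translation": [0, 0, 0.4], "rotation": [0, 0, 0]}]' --jaw -0.3

```text
t: 65.03
eef_pos: [0.5275, 0.3012, 0.1445]
ee_rot: [-3.141, 0.008, -2.376]
force: [0.5, 1.1, 2.1]
width: 0.0569
gripper_force: 0.0
```

>>> apply_moves --steps '[{"translation": [0.1, 0, 0], "rotation": [0, 0, 0.2]}, {"translation": [0.2, 0, 0], "rotation": [0, 0, 0.4]}, {"translation": [0.3, -0.011, 0], "rotation": [0, 0, 0.6]}, {"translation": [0.337, -0.011, 0], "rotation": [0, 0, 0.8]}, {"translation": [0.337, -0.011, 0], "rotation": [0, 0, 1]}, {"translation": [0.337, -0.011, 0], "rotation": [0, 0, 1]}, {"translation": [0.337, -0.011, 0], "rotation": [0, 0, 1]}, {"translation": [0.337, -0.011, 0], "rotation": [0, 0, 1]}, {"translation": [0.337, -0.011, 0], "rotation": [0, 0, 1]}, {"translation": [0.337, -0.011, 0], "rotation": [0, 0, 1]}]'

```text
t: 65.87
eef_pos: [0.6089, 0.2969, 0.1392]
ee_rot: [-3.141, 0.0, -1.855]
force: [0.3, -1.3, -0.1]
width: 0.0568
gripper_force: 0.0
```

>>> apply_moves --steps '[{"translation": [0, 0, 0], "rotation": [0, 0, 0.2]}, {"translation": [0, 0, 0], "rotation": [0, 0, 0.4]}, {"translation": [0, 0, 0], "rotation": [0, 0, 0.6]}, {"translation": [0, 0, 0], "rotation": [0, 0, 0.8]}, {"translation": [0, 0, 0], "rotation": [0, 0, 1]}, {"translation": [0, 0, 0], "rotation": [0, 0, 1]}, {"translation": [0, 0, 0], "rotation": [0, 0, 1]}, {"translation": [0, 0, 0], "rotation": [0, 0, 1]}, {"translation": [0, 0, 0], "rotation": [0, 0, 1]}, {"translation": [0, 0, 0], "rotation": [0, 0, 1]}]'

```text
t: 66.7
eef_pos: [0.6092, 0.2967, 0.139]
ee_rot: [-3.142, 0.0, -1.332]
force: [0.2, -0.2, 0.9]
width: 0.057
gripper_force: 0.0
```

>>> apply_moves --steps '[{"translation": [0, 0, 0], "rotation": [0, 0, 0.2]}, {"translation": [0, 0, 0], "rotation": [0, 0, 0.4]}, {"translation": [0, 0, 0], "rotation": [0, 0, 0.6]}, {"translation": [0, 0, 0], "rotation": [0, 0, 0.8]}, {"translation": [0, 0, 0], "rotation": [0, 0, 1]}, {"translation": [0, 0, 0], "rotation": [0, 0, 1]}, {"translation": [0, 0, 0], "rotation": [0, 0, 1]}, {"translation": [0, 0, 0], "rotation": [0, 0, 1]}, {"translation": [0, 0, 0], "rotation": [0, 0, 1]}, {"translation": [0, 0, 0], "rotation": [0, 0, 1]}]'

```text
t: 67.53
eef_pos: [0.6092, 0.2967, 0.139]
ee_rot: [-3.142, 0.0, -0.808]
force: [0.3, -0.1, 1.0]
width: 0.0571
gripper_force: 0.0
```

>>> apply_moves --steps '[{"translation": [0, 0, 0], "rotation": [0, 0, 0.2]}, {"translation": [0, 0, 0], "rotation": [0, 0, 0.4]}, {"translation": [0, 0, 0], "rotation": [0, 0, 0.6]}, {"translation": [0, 0, 0], "rotation": [0, 0, 0.8]}, {"translation": [0, 0, 0], "rotation": [0, 0, 1]}, {"translation": [0, 0, 0], "rotation": [0, 0, 1]}, {"translation": [0, 0, 0], "rotation": [0, 0, 1]}, {"translation": [0, 0, 0], "rotation": [0, 0, 1]}, {"translation": [0, 0, 0], "rotation": [0, 0, 1]}, {"translation": [0, 0, 0], "rotation": [0, 0, 1]}]'

```text
t: 68.37
eef_pos: [0.6092, 0.2967, 0.139]
ee_rot: [3.142, 0.0, -0.284]
force: [0.0, 0.1, -0.1]
width: 0.0572
gripper_force: 0.0
```

>>> apply_moves --steps '[{"translation": [0, 0, 0], "rotation": [0, 0, 0.2]}, {"translation": [0, 0, 0], "rotation": [0, 0, 0.4]}, {"translation": [0, 0, 0], "rotation": [0, 0, 0.6]}, {"translation": [0, 0, 0], "rotation": [0, 0, 0.8]}, {"translation": [0, 0, 0], "rotation": [0, 0, 1]}, {"translation": [0, 0, 0], "rotation": [0, 0, 1]}, {"translation": [0, 0, 0], "rotation": [0, 0, 1]}, {"translation": [0, 0, 0], "rotation": [0, 0, 1]}, {"translation": [0, 0, 0], "rotation": [0, 0, 1]}, {"translation": [0, 0, 0], "rotation": [0, 0, 1]}]'

```text
t: 69.2
eef_pos: [0.6092, 0.2967, 0.139]
ee_rot: [-3.142, -0.0, 0.239]
force: [-0.7, -0.2, 0.1]
width: 0.0567
gripper_force: 0.0
```

>>> apply_moves --steps '[{"translation": [0, 0, 0], "rotation": [0, 0, 0.2]}, {"translation": [0, 0, 0], "rotation": [0, 0, 0.4]}, {"translation": [0, 0, 0], "rotation": [0, 0, 0.6]}, {"translation": [0, 0, 0], "rotation": [0, 0, 0.8]}, {"translation": [0, 0, 0], "rotation": [0, 0, 1]}, {"translation": [0, 0, 0], "rotation": [0, 0, 1]}, {"translation": [0, 0, 0], "rotation": [0, 0, 1]}, {"translation": [0, 0, 0], "rotation": [0, 0, 1]}, {"translation": [0, 0, 0], "rotation": [0, 0, 1]}, {"translation": [0, 0, 0], "rotation": [0, 0, 1]}]'

```text
t: 70.03
eef_pos: [0.6092, 0.2967, 0.139]
ee_rot: [3.142, -0.0, 0.763]
force: [0.4, 0.1, -0.5]
width: 0.057
gripper_force: 0.0
```

>>> apply_moves --steps '[{"translation": [0, 0, 0], "rotation": [0, 0, 0.2]}, {"translation": [0, 0, 0], "rotation": [0, 0, 0.4]}, {"translation": [0, 0, 0], "rotation": [0, 0, 0.6]}, {"translation": [0, 0, 0], "rotation": [0, 0, 0.8]}, {"translation": [0, 0, 0], "rotation": [0, 0, 0.97]}, {"translation": [0, 0, 0], "rotation": [0, 0, 0.97]}, {"translation": [0, 0, 0], "rotation": [0, 0, 0.97]}, {"translation": [0, 0, 0], "rotation": [0, 0, 0.97]}, {"translation": [0, 0, 0], "rotation": [0, 0, 0.97]}, {"translation": [0, 0, 0], "rotation": [0, 0, 0.97]}]'

```text
t: 70.87
eef_pos: [0.6092, 0.2967, 0.139]
ee_rot: [3.142, -0.0, 1.271]
force: [0.3, 0.3, 0.2]
width: 0.0571
gripper_force: 0.0
```

```bash
python3 st.py
```

```text
70.87 [0.6092 0.2967 0.139 ] 72.81 w 0.0571 F [0.3 0.3 0.2] M [-0.169 -0.074  0.006] q6 2.101 tau6 -0.037
```

Descend to z 0.048 and grip.

>>> apply_moves --steps '[{"translation": [0, 0, -0.06], "rotation": [0, 0, 0]}, {"translation": [0, 0, -0.12], "rotation": [0, 0, 0]}, {"translation": [0, 0, -0.18], "rotation": [0, 0, 0]}, {"translation": [0, 0, -0.23], "rotation": [0, 0, 0]}, {"translation": [0, 0, -0.27], "rotation": [0, 0, 0]}, {"translation": [0, 0, -0.3], "rotation": [0, 0, 0]}, {"translation": [0, 0, -0.32], "rotation": [0, 0, 0]}, {"translation": [0, 0, -0.34], "rotation": [0, 0, 0]}, {"translation": [0, 0, -0.355], "rotation": [0, 0, 0]}, {"translation": [0, 0, -0.364], "rotation": [0, 0, 0]}]'

```text
t: 71.7
eef_pos: [0.6093, 0.2968, 0.0478]
ee_rot: [3.141, -0.0, 1.272]
force: [0.3, 0.5, -0.7]
width: 0.057
gripper_force: 0.0
```

>>> apply_moves --steps '[{"translation": [0, 0, 0], "rotation": [0, 0, 0]}, {"translation": [0, 0, 0], "rotation": [0, 0, 0]}, {"translation": [0, 0, 0], "rotation": [0, 0, 0]}, {"translation": [0, 0, 0], "rotation": [0, 0, 0]}, {"translation": [0, 0, 0], "rotation": [0, 0, 0]}, {"translation": [0, 0, 0], "rotation": [0, 0, 0]}, {"translation": [0, 0, 0], "rotation": [0, 0, 0]}, {"translation": [0, 0, 0], "rotation": [0, 0, 0]}, {"translation": [0, 0, 0], "rotation": [0, 0, 0]}, {"translation": [0, 0, 0], "rotation": [0, 0, 0]}]' --jaw 1 --newtons 30

```text
t: 72.53
eef_pos: [0.6092, 0.297, 0.0483]
ee_rot: [3.142, -0.0, 1.273]
force: [-4.5, 0.5, 5.5]
width: 0.0354
gripper_force: 30.0
```

>>> apply_moves --steps '[{"translation": [0, 0, 0], "rotation": [0, 0, -0.12]}, {"translation": [0, 0, 0], "rotation": [0, 0, -0.24]}, {"translation": [0, 0, -0.001], "rotation": [0, 0, -0.36]}, {"translation": [0, 0, -0.001], "rotation": [0, 0, -0.48]}, {"translation": [0, 0, -0.001], "rotation": [0, 0, -0.6]}, {"translation": [0, 0, -0.002], "rotation": [0, 0, -0.72]}, {"translation": [0, 0, -0.002], "rotation": [0, 0, -0.84]}, {"translation": [0, 0, -0.0025], "rotation": [0, 0, -1]}, {"translation": [0, 0, -0.0025], "rotation": [0, 0, -1]}, {"translation": [0, 0, -0.0025], "rotation": [0, 0, -1]}]'

```text
t: 73.37
eef_pos: [0.6093, 0.2969, 0.0477]
ee_rot: [3.142, -0.0, 0.748]
force: [-3.8, 1.5, 4.7]
width: 0.0349
gripper_force: 30.0
```

```bash
python3 st.py
```

```text
73.37 [0.6093 0.2969 0.0477] 42.87 w 0.0349 F [-3.8  1.5  4.7] M [ 0.19   1.306 -0.113] q6 1.579 tau6 -0.151
```

Gripped and turning. Six more 30° turns, to 210° (3.67 rad) in total.

>>> apply_moves --steps '[{"translation": [0, 0, 0], "rotation": [0, 0, -0.12]}, {"translation": [0, 0, 0], "rotation": [0, 0, -0.24]}, {"translation": [0, 0, -0.001], "rotation": [0, 0, -0.36]}, {"translation": [0, 0, -0.001], "rotation": [0, 0, -0.48]}, {"translation": [0, 0, -0.001], "rotation": [0, 0, -0.6]}, {"translation": [0, 0, -0.002], "rotation": [0, 0, -0.72]}, {"translation": [0, 0, -0.002], "rotation": [0, 0, -0.84]}, {"translation": [0, 0, -0.0025], "rotation": [0, 0, -1]}, {"translation": [0, 0, -0.0025], "rotation": [0, 0, -1]}, {"translation": [0, 0, -0.0025], "rotation": [0, 0, -1]}]'

```text
t: 74.2
eef_pos: [0.6093, 0.2968, 0.047]
ee_rot: [-3.142, -0.0, 0.225]
force: [-2.9, 0.6, 4.1]
width: 0.035
gripper_force: 30.0
```

>>> apply_moves --steps '[{"translation": [0, 0, 0], "rotation": [0, 0, -0.12]}, {"translation": [0, 0, 0], "rotation": [0, 0, -0.24]}, {"translation": [0, 0, -0.001], "rotation": [0, 0, -0.36]}, {"translation": [0, 0, -0.001], "rotation": [0, 0, -0.48]}, {"translation": [0, 0, -0.001], "rotation": [0, 0, -0.6]}, {"translation": [0, 0, -0.002], "rotation": [0, 0, -0.72]}, {"translation": [0, 0, -0.002], "rotation": [0, 0, -0.84]}, {"translation": [0, 0, -0.0025], "rotation": [0, 0, -1]}, {"translation": [0, 0, -0.0025], "rotation": [0, 0, -1]}, {"translation": [0, 0, -0.0025], "rotation": [0, 0, -1]}]'

```text
t: 75.03
eef_pos: [0.6092, 0.2967, 0.0464]
ee_rot: [3.142, -0.0, -0.299]
force: [-3.0, 1.1, 5.0]
width: 0.0354
gripper_force: 30.0
```

>>> apply_moves --steps '[{"translation": [0, 0, 0], "rotation": [0, 0, -0.12]}, {"translation": [0, 0, 0], "rotation": [0, 0, -0.24]}, {"translation": [0, 0, -0.001], "rotation": [0, 0, -0.36]}, {"translation": [0, 0, -0.001], "rotation": [0, 0, -0.48]}, {"translation": [0, 0, -0.001], "rotation": [0, 0, -0.6]}, {"translation": [0, 0, -0.002], "rotation": [0, 0, -0.72]}, {"translation": [0, 0, -0.002], "rotation": [0, 0, -0.84]}, {"translation": [0, 0, -0.0025], "rotation": [0, 0, -1]}, {"translation": [0, 0, -0.0025], "rotation": [0, 0, -1]}, {"translation": [0, 0, -0.0025], "rotation": [0, 0, -1]}]'

```text
t: 75.87
eef_pos: [0.6091, 0.2967, 0.0457]
ee_rot: [3.141, -0.0, -0.822]
force: [-4.2, -0.6, 5.4]
width: 0.0352
gripper_force: 30.0
```

>>> apply_moves --steps '[{"translation": [0, 0, 0], "rotation": [0, 0, -0.12]}, {"translation": [0, 0, 0], "rotation": [0, 0, -0.24]}, {"translation": [0, 0, -0.001], "rotation": [0, 0, -0.36]}, {"translation": [0, 0, -0.001], "rotation": [0, 0, -0.48]}, {"translation": [0, 0, -0.001], "rotation": [0, 0, -0.6]}, {"translation": [0, 0, -0.002], "rotation": [0, 0, -0.72]}, {"translation": [0, 0, -0.002], "rotation": [0, 0, -0.84]}, {"translation": [0, 0, -0.0025], "rotation": [0, 0, -1]}, {"translation": [0, 0, -0.0025], "rotation": [0, 0, -1]}, {"translation": [0, 0, -0.0025], "rotation": [0, 0, -1]}]'

```text
t: 76.7
eef_pos: [0.609, 0.2966, 0.045]
ee_rot: [3.141, -0.0, -1.346]
force: [-3.3, 0.9, 4.8]
width: 0.0351
gripper_force: 30.0
```

>>> apply_moves --steps '[{"translation": [0, 0, 0], "rotation": [0, 0, -0.12]}, {"translation": [0, 0, 0], "rotation": [0, 0, -0.24]}, {"translation": [0, 0, -0.001], "rotation": [0, 0, -0.36]}, {"translation": [0, 0, -0.001], "rotation": [0, 0, -0.48]}, {"translation": [0, 0, -0.001], "rotation": [0, 0, -0.6]}, {"translation": [0, 0, -0.002], "rotation": [0, 0, -0.72]}, {"translation": [0, 0, -0.002], "rotation": [0, 0, -0.84]}, {"translation": [0, 0, -0.0025], "rotation": [0, 0, -1]}, {"translation": [0, 0, -0.0025], "rotation": [0, 0, -1]}, {"translation": [0, 0, -0.0025], "rotation": [0, 0, -1]}]'

```text
t: 77.53
eef_pos: [0.6089, 0.2967, 0.0443]
ee_rot: [3.141, -0.0, -1.87]
force: [-3.2, 0.0, 6.2]
width: 0.0352
gripper_force: 30.0
```

>>> apply_moves --steps '[{"translation": [0, 0, 0], "rotation": [0, 0, -0.12]}, {"translation": [0, 0, 0], "rotation": [0, 0, -0.24]}, {"translation": [0, 0, -0.001], "rotation": [0, 0, -0.36]}, {"translation": [0, 0, -0.001], "rotation": [0, 0, -0.48]}, {"translation": [0, 0, -0.001], "rotation": [0, 0, -0.6]}, {"translation": [0, 0, -0.002], "rotation": [0, 0, -0.72]}, {"translation": [0, 0, -0.002], "rotation": [0, 0, -0.84]}, {"translation": [0, 0, -0.0025], "rotation": [0, 0, -1]}, {"translation": [0, 0, -0.0025], "rotation": [0, 0, -1]}, {"translation": [0, 0, -0.0025], "rotation": [0, 0, -1]}]'

```text
t: 78.37
eef_pos: [0.6089, 0.2968, 0.0437]
ee_rot: [3.141, -0.0, -2.393]
force: [-5.2, 0.6, 4.9]
width: 0.0351
gripper_force: 30.0
```

```bash
python3 st.py
```

```text
78.37 [0.6089 0.2968 0.0437] -137.09 w 0.0351 F [-5.2  0.6  4.9] M [ 0.481  1.702 -0.098] q6 -1.562 tau6 -0.165
```

>>> apply_moves --steps '[{"translation": [0, 0, 0], "rotation": [0, 0, -0.1]}, {"translation": [0, 0, 0], "rotation": [0, 0, -0.2]}, {"translation": [0, 0, -0.001], "rotation": [0, 0, -0.3]}, {"translation": [0, 0, -0.001], "rotation": [0, 0, -0.4]}, {"translation": [0, 0, -0.001], "rotation": [0, 0, -0.5]}, {"translation": [0, 0, -0.002], "rotation": [0, 0, -0.6]}, {"translation": [0, 0, -0.002], "rotation": [0, 0, -0.7]}, {"translation": [0, 0, -0.0025], "rotation": [0, 0, -0.8]}, {"translation": [0, 0, -0.0025], "rotation": [0, 0, -0.8]}, {"translation": [0, 0, -0.0025], "rotation": [0, 0, -0.8]}]'

```text
t: 79.2
eef_pos: [0.6089, 0.2968, 0.0431]
ee_rot: [3.141, -0.0, -2.811]
force: [-4.8, 0.6, 5.5]
width: 0.0353
gripper_force: 30.0
```

```bash
python3 st.py
```

```text
79.2 [0.6089 0.2968 0.0431] -161.07 w 0.0353 F [-4.8  0.6  5.5] M [5.230e-01 1.731e+00 1.000e-03] q6 -1.981 tau6 -0.128
```

>>> apply_moves --steps '[{"translation": [0, 0, 0], "rotation": [0, 0, -0.1]}, {"translation": [0, 0, 0], "rotation": [0, 0, -0.2]}, {"translation": [0, 0, -0.001], "rotation": [0, 0, -0.3]}, {"translation": [0, 0, -0.001], "rotation": [0, 0, -0.4]}, {"translation": [0, 0, -0.001], "rotation": [0, 0, -0.5]}, {"translation": [0, 0, -0.002], "rotation": [0, 0, -0.6]}, {"translation": [0, 0, -0.002], "rotation": [0, 0, -0.7]}, {"translation": [0, 0, -0.0025], "rotation": [0, 0, -0.8]}, {"translation": [0, 0, -0.0025], "rotation": [0, 0, -0.8]}, {"translation": [0, 0, -0.0025], "rotation": [0, 0, -0.8]}]'

```text
t: 80.03
eef_pos: [0.6089, 0.2969, 0.0426]
ee_rot: [3.141, -0.0, 3.053]
force: [-5.2, 1.8, 5.9]
width: 0.0353
gripper_force: 30.0
```

```bash
python3 st.py
```

```text
80.03 [0.6089 0.2969 0.0426] 174.93 w 0.0353 F [-5.2  1.8  5.9] M [ 0.528  1.726 -0.077] q6 -2.399 tau6 -0.127
```

>>> apply_moves --steps '[{"translation": [0, 0, 0], "rotation": [0, 0, -0.1]}, {"translation": [0, 0, 0], "rotation": [0, 0, -0.2]}, {"translation": [0, 0, -0.001], "rotation": [0, 0, -0.3]}, {"translation": [0, 0, -0.001], "rotation": [0, 0, -0.4]}, {"translation": [0, 0, -0.001], "rotation": [0, 0, -0.5]}, {"translation": [0, 0, -0.002], "rotation": [0, 0, -0.6]}, {"translation": [0, 0, -0.002], "rotation": [0, 0, -0.7]}, {"translation": [0, 0, -0.0025], "rotation": [0, 0, -0.8]}, {"translation": [0, 0, -0.0025], "rotation": [0, 0, -0.9]}, {"translation": [0, 0, -0.0025], "rotation": [0, 0, -0.9]}]'

```text
t: 80.87
eef_pos: [0.609, 0.2969, 0.042]
ee_rot: [3.141, -0.0, 2.579]
force: [-5.2, 1.4, 5.2]
width: 0.0352
gripper_force: 30.0
```

```bash
python3 st.py
```

```text
80.87 [0.609  0.2969 0.042 ] 147.78 w 0.0352 F [-5.2  1.4  5.2] M [0.476 1.704 0.03 ] q6 -2.874 tau6 -0.929
```

>>> apply_moves --steps '[{"translation": [0, 0, 0], "rotation": [0, 0, 0]}, {"translation": [0, 0, 0], "rotation": [0, 0, 0]}, {"translation": [0, 0, 0], "rotation": [0, 0, 0]}, {"translation": [0, 0, 0], "rotation": [0, 0, 0]}, {"translation": [0, 0, 0], "rotation": [0, 0, 0]}, {"translation": [0, 0, 0], "rotation": [0, 0, 0]}, {"translation": [0, 0, 0], "rotation": [0, 0, 0]}, {"translation": [0, 0, 0], "rotation": [0, 0, 0]}, {"translation": [0, 0, 0], "rotation": [0, 0, 0]}, {"translation": [0, 0, 0], "rotation": [0, 0, 0]}]'

```text
t: 81.7
eef_pos: [0.609, 0.2969, 0.042]
ee_rot: [3.141, -0.0, 2.582]
force: [-4.4, 0.6, 5.8]
width: 0.035
gripper_force: 30.0
```

```bash
python3 st.py
```

```text
81.7 [0.609  0.2969 0.042 ] 147.95 w 0.035 F [-4.4  0.6  5.8] M [ 0.499  1.608 -0.053] q6 -2.87 tau6 0.059
```

>>> apply_moves --steps '[{"translation": [0, 0, 0], "rotation": [0, 0, 0]}, {"translation": [0, 0, 0], "rotation": [0, 0, 0]}, {"translation": [0, 0, 0], "rotation": [0, 0, 0]}, {"translation": [0, 0, 0], "rotation": [0, 0, 0]}, {"translation": [0, 0, 0], "rotation": [0, 0, 0]}, {"translation": [0, 0, 0], "rotation": [0, 0, 0.2]}, {"translation": [0, 0, 0], "rotation": [0, 0, 0.4]}, {"translation": [0, 0, 0], "rotation": [0, 0, 0.6]}, {"translation": [0, 0, 0], "rotation": [0, 0, 0.8]}, {"translation": [0, 0, 0], "rotation": [0, 0, 1]}]' --jaw -0.3

```text
t: 82.53
eef_pos: [0.6093, 0.2966, 0.0416]
ee_rot: [-3.141, 0.0, 3.11]
force: [0.0, -1.0, -0.1]
width: 0.057
gripper_force: 0.0
```

>>> apply_moves --steps '[{"translation": [0, 0, 0], "rotation": [0, 0, 0.2]}, {"translation": [0, 0, 0], "rotation": [0, 0, 0.4]}, {"translation": [0, 0, 0], "rotation": [0, 0, 0.6]}, {"translation": [0, 0, 0], "rotation": [0, 0, 0.8]}, {"translation": [0, 0, 0], "rotation": [0, 0, 1]}, {"translation": [0, 0, 0], "rotation": [0, 0, 1]}, {"translation": [0, 0, 0], "rotation": [0, 0, 1]}, {"translation": [0, 0, 0], "rotation": [0, 0, 1]}, {"translation": [0, 0, 0], "rotation": [0, 0, 1]}, {"translation": [0, 0, 0], "rotation": [0, 0, 1]}]'

```text
t: 83.37
eef_pos: [0.6092, 0.2967, 0.0417]
ee_rot: [3.142, -0.0, -2.656]
force: [0.1, -0.1, -0.4]
width: 0.0566
gripper_force: 0.0
```

>>> apply_moves --steps '[{"translation": [0, 0, 0], "rotation": [0, 0, 0.2]}, {"translation": [0, 0, 0], "rotation": [0, 0, 0.4]}, {"translation": [0, 0, 0], "rotation": [0, 0, 0.6]}, {"translation": [0, 0, 0], "rotation": [0, 0, 0.8]}, {"translation": [0, 0, 0], "rotation": [0, 0, 1]}, {"translation": [0, 0, 0], "rotation": [0, 0, 1]}, {"translation": [0, 0, 0], "rotation": [0, 0, 1]}, {"translation": [0, 0, 0], "rotation": [0, 0, 1]}, {"translation": [0, 0, 0], "rotation": [0, 0, 1]}, {"translation": [0, 0, 0], "rotation": [0, 0, 1]}]'

```text
t: 84.2
eef_pos: [0.6092, 0.2967, 0.0417]
ee_rot: [3.142, -0.0, -2.133]
force: [-1.1, -0.6, 0.4]
width: 0.0573
gripper_force: 0.0
```

>>> apply_moves --steps '[{"translation": [0, 0, 0], "rotation": [0, 0, 0.2]}, {"translation": [0, 0, 0], "rotation": [0, 0, 0.4]}, {"translation": [0, 0, 0], "rotation": [0, 0, 0.6]}, {"translation": [0, 0, 0], "rotation": [0, 0, 0.8]}, {"translation": [0, 0, 0], "rotation": [0, 0, 1]}, {"translation": [0, 0, 0], "rotation": [0, 0, 1]}, {"translation": [0, 0, 0], "rotation": [0, 0, 1]}, {"translation": [0, 0, 0], "rotation": [0, 0, 1]}, {"translation": [0, 0, 0], "rotation": [0, 0, 1]}, {"translation": [0, 0, 0], "rotation": [0, 0, 1]}]'

```text
t: 85.03
eef_pos: [0.6092, 0.2967, 0.0417]
ee_rot: [3.142, 0.0, -1.609]
force: [-0.0, 0.7, 0.9]
width: 0.0568
gripper_force: 0.0
```

>>> apply_moves --steps '[{"translation": [0, 0, 0], "rotation": [0, 0, 0]}, {"translation": [0, 0, 0], "rotation": [0, 0, 0]}, {"translation": [0, 0, 0], "rotation": [0, 0, 0]}, {"translation": [0, 0, 0], "rotation": [0, 0, 0]}, {"translation": [0, 0, 0], "rotation": [0, 0, 0]}, {"translation": [0, 0, 0], "rotation": [0, 0, 0]}, {"translation": [0, 0, 0], "rotation": [0, 0, 0]}, {"translation": [0, 0, 0], "rotation": [0, 0, 0]}, {"translation": [0, 0, 0], "rotation": [0, 0, 0]}, {"translation": [0, 0, 0], "rotation": [0, 0, 0]}]' --jaw 1 --newtons 30

```text
t: 85.87
eef_pos: [0.609, 0.2967, 0.0417]
ee_rot: [3.141, -0.0, -1.607]
force: [-2.2, 0.2, 2.3]
width: 0.0354
gripper_force: 30.0
```

```bash
python3 st.py
```

```text
85.87 [0.609  0.2967 0.0417] -92.1 w 0.0354 F [-2.2  0.2  2.3] M [ 0.128  0.961 -0.048] q6 -0.777 tau6 0.033
```

>>> apply_moves --steps '[{"translation": [0, 0, 0], "rotation": [0, 0, -0.1]}, {"translation": [0, 0, -0.001], "rotation": [0, 0, -0.2]}, {"translation": [0, 0, -0.001], "rotation": [0, 0, -0.3]}, {"translation": [0, 0, -0.001], "rotation": [0, 0, -0.4]}, {"translation": [0, 0, -0.001], "rotation": [0, 0, -0.5]}, {"translation": [0, 0, -0.001], "rotation": [0, 0, -0.5]}, {"translation": [0, 0, -0.001], "rotation": [0, 0, -0.5]}, {"translation": [0, 0, -0.001], "rotation": [0, 0, -0.5]}, {"translation": [0, 0, -0.001], "rotation": [0, 0, -0.5]}, {"translation": [0, 0, -0.001], "rotation": [0, 0, -0.5]}]'

```text
t: 86.7
eef_pos: [0.609, 0.2967, 0.0414]
ee_rot: [3.141, -0.0, -1.869]
force: [-3.6, 0.6, 1.8]
width: 0.0353
gripper_force: 30.0
```

```bash
python3 st.py
```

```text
86.7 [0.609  0.2967 0.0414] -107.06 w 0.0353 F [-3.6  0.6  1.8] M [ 0.256  1.327 -0.052] q6 -1.038 tau6 0.091
```

>>> apply_moves --steps '[{"translation": [0, 0, 0], "rotation": [0, 0, -0.1]}, {"translation": [0, 0, -0.001], "rotation": [0, 0, -0.2]}, {"translation": [0, 0, -0.001], "rotation": [0, 0, -0.3]}, {"translation": [0, 0, -0.002], "rotation": [0, 0, -0.4]}, {"translation": [0, 0, -0.002], "rotation": [0, 0, -0.5]}, {"translation": [0, 0, -0.002], "rotation": [0, 0, -0.6]}, {"translation": [0, 0, -0.002], "rotation": [0, 0, -0.6]}, {"translation": [0, 0, -0.002], "rotation": [0, 0, -0.6]}, {"translation": [0, 0, -0.002], "rotation": [0, 0, -0.6]}, {"translation": [0, 0, -0.002], "rotation": [0, 0, -0.6]}]'

```text
t: 87.53
eef_pos: [0.6091, 0.2967, 0.0411]
ee_rot: [-3.142, -0.0, -2.181]
force: [-4.8, 0.3, 4.1]
width: 0.0353
gripper_force: 30.5
```

```bash
python3 st.py
```

```text
87.53 [0.6091 0.2967 0.0411] -124.97 w 0.0353 F [-4.8  0.3  4.1] M [0.144 1.943 0.927] q6 -1.351 tau6 -0.854
```

>>> apply_moves --steps '[{"translation": [0, 0, 0], "rotation": [0, 0, -0.1]}, {"translation": [0, 0, -0.001], "rotation": [0, 0, -0.2]}, {"translation": [0, 0, -0.001], "rotation": [0, 0, -0.3]}, {"translation": [0, 0, -0.002], "rotation": [0, 0, -0.4]}, {"translation": [0, 0, -0.002], "rotation": [0, 0, -0.5]}, {"translation": [0, 0, -0.002], "rotation": [0, 0, -0.6]}, {"translation": [0, 0, -0.002], "rotation": [0, 0, -0.6]}, {"translation": [0, 0, -0.002], "rotation": [0, 0, -0.6]}, {"translation": [0, 0, -0.002], "rotation": [0, 0, -0.6]}, {"translation": [0, 0, -0.002], "rotation": [0, 0, -0.6]}]'

```text
t: 88.37
eef_pos: [0.6096, 0.2972, 0.0409]
ee_rot: [-3.142, 0.001, -2.495]
force: [-4.2, 1.5, 5.4]
width: 0.0376
gripper_force: 30.0
```

```bash
python3 st.py
```

```text
88.37 [0.6096 0.2972 0.0409] -142.96 w 0.0376 F [-4.2  1.5  5.4] M [0.713 1.402 0.936] q6 -1.665 tau6 -0.957
```

Nut 2 is at its stop: 0.93 N m, jaw at 37.6 mm. Releasing, lifting clear and checking numerically.

>>> apply_moves --steps '[{"translation": [0, 0, 0], "rotation": [0, 0, 0]}, {"translation": [0, 0, 0], "rotation": [0, 0, 0]}, {"translation": [0, 0, 0], "rotation": [0, 0, 0]}, {"translation": [0, 0, 0], "rotation": [0, 0, 0]}, {"translation": [0, 0, 0], "rotation": [0, 0, 0]}, {"translation": [0, 0, 0.1], "rotation": [0, 0, 0]}, {"translation": [0, 0, 0.25], "rotation": [0, 0, 0]}, {"translation": [0, 0, 0.4], "rotation": [0, 0, 0]}, {"translation": [0, 0, 0.55], "rotation": [0, 0, 0]}, {"translation": [0, 0, 0.7], "rotation": [0, 0, 0]}]' --jaw -0.3

```text
t: 89.2
eef_pos: [0.6092, 0.2964, 0.2172]
ee_rot: [-3.141, 0.0, -2.498]
force: [-0.3, 1.3, -0.2]
width: 0.0572
gripper_force: 0.0
```

>>> apply_moves --steps '[{"translation": [0, 0.1, 0.1], "rotation": [0, 0, 0]}, {"translation": [0, 0.2, 0.2], "rotation": [0, 0, 0]}, {"translation": [-0.1, 0.3, 0.3], "rotation": [0, 0, 0]}, {"translation": [-0.15, 0.3, 0.4], "rotation": [0, 0, 0]}, {"translation": [-0.15, 0.3, 0.4], "rotation": [0, 0, 0]}, {"translation": [-0.15, 0.3, 0.4], "rotation": [0, 0, 0]}, {"translation": [-0.15, 0.3, 0.4], "rotation": [0, 0, 0]}, {"translation": [-0.15, 0.3, 0.4], "rotation": [0, 0, 0]}, {"translation": [-0.15, 0.3, 0.4], "rotation": [0, 0, 0]}, {"translation": [-0.15, 0.3, 0.4], "rotation": [0, 0, 0]}]'

```text
t: 90.03
eef_pos: [0.5719, 0.3711, 0.3143]
ee_rot: [-3.141, -0.002, -2.498]
force: [0.5, -0.1, 0.0]
width: 0.0572
gripper_force: 0.0
```

```bash
python3 st.py
python3 - <<'E'
from h import *
u=np.array([np.cos(1.54),np.sin(1.54)]);n=np.array([-u[1],u[0]]);home=np.array([.5613,.152])
for q in("side","scene","wrist"):
    c=camera_model(q);f=grab_frame(q);h=cv2.cvtColor(f,cv2.COLOR_BGR2HSV)
    for nm,a,b,z in(("p1",.069,.031,.04),("p4",-.069,-.031,.04),("p2",.069,-.031,.012),("p3",-.069,.031,.012)):
        p=w2px(c,[*(home+a*u+b*n),z]);i=p.round().astype(int)
        if 5<i[0]<507 and 5<i[1]<379: print(q,nm,p.round(),np.median(h[i[1]-2:i[1]+3,i[0]-4:i[0]+5].reshape(-1,3),0))
    m=((h[...,0]>14)&(h[...,0]<32)&(h[...,1]>110)&(h[...,2]>50)).astype(np.uint8);k,l,st,ce=cv2.connectedComponentsWithStats(m)
    for b in([.525,.2995],[.609,.2969]):
        p=w2px(c,[*b,.070]);p8=w2px(c,[*b,.078])
        j=[(st[i].tolist(),ce[i].round(1).tolist()) for i in range(1,k) if st[i,4]>25 and np.hypot(*(ce[i]-p))<15];print(q,"nut pred",p.round(1),p8.round(1),j)
E
```

```text
90.03 [0.5719 0.3711 0.3143] -143.14 w 0.0572 F [ 0.5 -0.1  0. ] M [-0.022 -0.035 -0.023] q6 -1.788 tau6 0.002
side p1 [251. 156.] [ 12. 165. 132.]
side p4 [280. 186.] [ 12. 165. 131.]
side p2 [271. 160.] [ 19.  89. 198.]
side p3 [260. 195.] [ 18.  89. 199.]
side nut pred [244.  133.2] [243.9 131.4] [([238, 127, 13, 12, 92], [243.9, 133.5])]
side nut pred [269.6 129.7] [269.6 127.9] [([264, 124, 13, 12, 94], [269.5, 129.9])]
scene p1 [310. 186.] [ 12. 146. 154.]
scene p4 [270. 204.] [ 12. 142. 159.]
scene p2 [313. 206.] [ 18.  62. 209.]
scene p3 [267. 194.] [ 18.  62. 210.]
scene nut pred [334.2 175.5] [334.6 173.8] [([330, 172, 13, 10, 70], [335.3, 176.4])]
scene nut pred [340.5 196. ] [340.9 194.4] [([336, 192, 13, 11, 76], [341.9, 197.4])]
wrist p1 [191.  74.] [ 12. 174. 184.]
wrist p4 [86. 47.] [ 12. 188. 173.]
wrist p2 [171. 109.] [ 20.  90. 237.]
wrist p3 [119.  15.] [ 20.  90. 236.]
wrist nut pred [236.7 102.3] [236.3 102.1] [([220, 88, 30, 29, 330], [235.8, 102.8])]
wrist nut pred [199.8 151.1] [198.7 151.8] [([183, 139, 30, 28, 313], [200.7, 149.5])]
```

All checks agree: both nuts are at tight height, and the cleats are in pockets 1 and 4 with the tray home. Handing in.

```bash
python3 -c "
from station import *
print(job_done())"
```

```text
the job is handed in; nothing more can be done
None
```

I handed the job in at about 90 s: both brown cleats stand in tray pockets 1 and 4, the tray is home tongue first with its bar on the rail ends, and both jam nuts were turned to a hard stop; `job_done()` returned no verdict.

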